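Make up and tare the check scale

TASK

Set up the check scale for weighing bars: take the two flanged aluminium parts off the sloped rack and seat them face (flange) down on the scale's centring spigot, first the hub with the stepped top, then, on top of it, the plain cap, each fully home. Lower them gently, do not drop them. With both in place, turn the tare knob until its pointer reads zero (the single broad mark), let go, and leave the soap bar, the beaker and the stamp where they stand.

Things in the scene. Friction and masses are not known exactly. Their poses are not given: they have to be found in the camera images.
- hub_mid (a point): Aluminium flanged hub, seated first, 49 mm tall, 260 g. Bottom: flange 76 wide, 9 thick; its face has a recess 32 wide, 9 deep. Then hub 42 wide from 9 to 42 mm above the face, then a bevelled boss 30 wide, 7 high. Point: on the axis, 24.5 mm above the face; z: axis, face to boss. Starts face down on the rack's board, axis leaning 30 degrees, in either of two places.
- cap_mid (a point): Aluminium flanged cap, seated second, 42 mm tall, 190 g. Same flange and recess as the hub's; then a plain hub 30 wide from 9 to 42 mm above the face, flat top, no boss. Its recess goes over the hub's boss, its face onto the hub's shoulder. Point: on the axis, 21 mm above the face; z: axis, face to top. Starts on the rack beside the hub, leaning alike.
- spigot (a point): Centre of the scale's round steel platform (132 mm wide, 65 mm above the table), on its surface, at the foot of the fixed centring spigot (30 mm wide, 7 high, bevelled). z up; y along the scale, away from the knob. The scale is a fixed grey box 200 x 310 mm, its top 55 mm above the table; the platform is near its left end seen from the robot.
- knob_grip (a point): Tare knob on the scale, vertical axis, 160 mm from the spigot (along -y of spigot). Skirt disc 56 mm wide, 7 thick, from 1 mm above the scale's top; on it an upright bar grip 46 long, 14 wide, top 44 mm above the scale's top. Point: on the axis, 31 mm above the skirt's underside, at gripping height. x: along the bar to the white pointer line; z up. Turns with the knob.
- zero_mark (a point): The zero mark of the tare dial: the single broad black bar (18 x 6 mm) of the white dial ring that lies flat on the scale round the knob, 44 mm from the knob's axis, on the side away from the robot; the other marks are thin, every 0.3 rad.
- tare (a joint): Angle of the tare knob in rad: 0 when its pointer is at the zero mark, positive when the pointer stands counter-clockwise of it seen from above. It starts at 0.55 to 1.35, stops at 2.4 either way, turns with light friction (0.06 N m) and stays where it is left.
- rack: Fixed drying rack: white plastic board 120 mm up the slope and 240 mm wide, sloped 30 degrees, facing the robot (low edge, with a 7 mm lip, towards the robot). Origin on the table below the board's middle, whose surface is 60 mm up; y along the board's width, x horizontal, up the slope. The two parts lie side by side about 110 mm apart.
- bar_mid (a point): Bystander: pale pink soap bar, 60 x 100 x 30 mm; the point is its centre.
- beaker_mid (a point): Bystander: open steel beaker 76 mm across, 100 mm tall; the point is on its axis half-way up.
- stamp_mid (a point): Bystander: steel hand stamp, 50 mm square foot with a cross handle, 55 mm tall; the point is half-way up.
There are look-alikes about, which are no part of the job. What is shaped like the part that bears cap_mid but blue or yellow is not meant.

How it is judged (in metres and radians):
On the way, in this order (a step that is already met when the one before it is completed fails the run):
1. the hub with the stepped top sits face down on the spigot, fully home (horizontal distance between hub_mid and spigot below 0.0025 m and z of hub_mid in the frame of spigot between 0.022 and 0.027 m and angle between hub_mid's own z axis and vertical below 0.05 rad), for 0.2 s.
2. the cap sits face down on the hub, fully home, the hub still home (all of step 1 and horizontal distance between cap_mid and hub_mid below 0.003 m and z of cap_mid in the frame of spigot between 0.0605 and 0.0655 m and angle between cap_mid's own z axis and vertical below 0.05 rad), for 0.2 s.
3. with both in place, the tare pointer is brought to zero (all of step 2 and value of joint tare between -0.09 and 0.09 rad), for 0.2 s.
At the end, for the whole second after the job is handed in: The hub is centred on the spigot within 2.5 mm, its face on the platform (within 2.5 mm), upright; the cap is centred on the hub within 3 mm, its face on the hub's shoulder (within 2.5 mm), upright; the tare knob is within 0.09 rad of zero; all is at rest (all of step 3 and linear speed of each of hub, cap below 0.02 m/s and velocity of joint tare between -0.05 and 0.05 rad/s); the robot touches nothing.
It fails at once if the hub is dropped or knocked (moves faster than 0.45 m/s while not held) (contact force between hub and the fingers below 0.1 N and linear speed of hub above 0.45 m/s).
It fails at once if the cap is dropped or knocked (moves faster than 0.45 m/s while not held) (contact force between cap and the fingers below 0.1 N and linear speed of cap above 0.45 m/s).
It fails at once if the bar is moved by more than 15 mm (distance of bar_mid from where it was at the start of the episode above 0.015 m).
It fails at once if the beaker is moved by more than 15 mm (distance of beaker_mid from where it was at the start of the episode above 0.015 m).
It fails at once if the stamp is moved by more than 15 mm (distance of stamp_mid from where it was at the start of the episode above 0.015 m).
It also fails if it takes over 64 s, if anything falls off the work surface, if the arm or the gripper's body presses on something with over 40 N, if the wrist force passes 120 N, or if a joint passes its speed limit or range.

ROBOT

A 7-joint arm with a two-finger parallel gripper is mounted at the origin on the work surface. World frame = base frame: x ahead of the robot, y to its left, z up, the work surface at z = 0. Lengths are in mm, angles in rad, forces in N, time in s.
With the tool pointing down it reaches from about 425 to 950 mm from the base axis. Payload 4.7 kg.
Tool frame: the origin (TCP) lies at the very end of the fingers, on their centre line; the grasp point (between the pads) lies 19 mm behind it; z points along the fingers, y is the direction in which the jaws open and shut (so a half turn about z gives the same grasp; the last joint's range is limited). The gripper opens to 85 mm and grips with 20 to 120 N. Pads are 22 mm wide; open, the fingers measure 114 mm over their backs; the gripper's body (76 mm by 85 mm) begins 54 mm behind the grasp point. The pads swing forward as they close: fully open they stand 13 mm farther back than shut.
Start: joints at [-1.377, 0.469, -0.049, 1.532, 0.024, 1.141, -0.082], TCP at [149.106, 658.343, 231.335] pointing down, gripper open.
Joint ranges: [-2.59, 2.59], [-0.33, 1.99], [-1.39, 1.29], [0.1, 2.45], [-1.04, 4.18], [0.21, 1.99], [-2.66, 2.66]. Speed limits (rad/s): [2.57, 2.57, 3.14, 3.14, 3.14, 3.14, 3.14].

INTERFACE

Orientations are given as a rotation vector (axis times angle).
In Python, from station import get_state, get_image, camera_info, finish_job, trace gives the robot as it stands.
- The arm moves only by the shell command python3 -m pendant 'ROWS' [FORCE]. ROWS is JSON, a list of rows, each an object of numbers: "claw": the closure, from 0 (fully open) to 1 (shut); "tx", "ty", "tz": the shift along the tool's x, y, z in m; "yaw": the turn about the tool's z in rad. A call has 1 to 10 rows; each row is the pose to reach, as a shift and turn from the pose commanded when the call began, along the tool's axes at that moment; what a row does not reach only later rows make up. A row lasts 1/10 s, in which the tool goes at most 50 mm and 8.59 degrees, less where a joint would pass 70% of its speed; a pose out of reach is approached as far as the arm can. A call with a gripper value outside its range is refused whole. The fingers move at their own pace and stop on an object; FORCE is the grip in N (left out, the last holds). Time passes only in rows, so rows that repeat a pose let the fingers close. It gives the time, the measured TCP pose, the force and the opening at its end, in the units of the state.
- get_state(): the state, without advancing time (a new reading comes with each control period).
- get_image(name): name is "scene" or "top" or "wrist"; returns the picture (384x512x3 uint8, red, green, blue); there is no depth.
- camera_info(name): a dict with "camera_matrix" (3x3 intrinsics, pixels), "k1" (the pictures are not rectified: a ray, as slopes to the right and down, at radius r is drawn at 1 + k1 r^2 times it, then the intrinsics apply), "origin" and "attitude" of the camera in the world; the wrist camera has in their place "tool_from_camera" (4x4, takes a point from camera to tool coordinates, whose origin is the TCP and whose axes are the flange's). Camera axes: x right, y down, z forward; pixel columns grow to the right and rows downward; lengths in mm; the calibration is good to about 2 mm. A picture is of the moment at which its call begins: read the wrist's pose just before it. camera_info takes no time and is no camera call.
- finish_job(): hands the job in, once; it reports no verdict.
Trained networks look in the newest picture that a camera, given by its name, has taken for a name from the list of things; names that differ only in an ending like _2 or _b are one class to them, and where a whole thing is asked for, a point or a joint stands for the part that bears it (a point fixed in the world has none). Each returns a list of dicts, best first, with "score" (0 to 1); they miss things now and then, are a little off and sometimes report something else, mostly with a low value. They report only what shows in the picture. A call takes as long as a camera call. They do not tell look-alikes from the thing itself.
- trace(name, camera): "mask" (384x512 bool, what is visible of it) and "position" ([column, row] in pixels, amid what is visible of it).
The state is a dict: "time": time; "joint_pos": joint angles; "joint_velocities": joint speeds; "tau": joint torques, N m; "eef_pos": TCP position; "tcp_rot": TCP orientation; "contact_force": force on the tool from outside, world axes, zero at the start; "ft_torque": the same for the moment, N m; "opening": finger opening in mm.
Only numpy, scipy, OpenCV 4.12 (cv2) and the standard library are available. Lean on these libraries where they do the work, as an engineer would, in place of code of your own. Each camera call takes 0.05 s, during which the arm holds its last target.

## Working session

There is one attempt and no reset: what is moved stays moved. The work goes in short steps, Python scripts to look and compute and a shell command to move; the robot and the scene stay as the last step left them, time stands still between calls to the robot, and variables do not carry over. Pictures are saved under pics/ and viewed, and the job is handed in when it is done.

```bash
ls; mkdir -p pics; cat > h.py <<'E'
import numpy as np, cv2
from station import *
def save(name, fn):
    im=get_image(name); cv2.imwrite('pics/'+fn,cv2.cvtColor(im,cv2.COLOR_RGB2BGR)); return im
E
python3 - <<'E'
from h import *
s=get_state()
for k in s: print(k,s[k])
for n in ('scene','top','wrist'):
    save(n,n+'0.png'); print(n,camera_info(n))
E
```

```text
pics
time 0.0
joint_pos [-1.37690018  0.46945047 -0.04856879  1.53371046  0.02409603  1.14097915
 -0.08229539]
joint_velocities [-4.51810467e-05 -3.16981067e-04  7.79356810e-05  7.26940390e-04
 -3.61688301e-04 -6.85263841e-05 -4.94110384e-04]
tau [ 1.44007197e-03 -5.10311902e+01 -4.64911689e-02 -2.37710005e+01
  1.05814752e-02  7.33234745e-03 -6.51093472e-07]
eef_pos [149.0205692  657.74287556 230.24824067]
tcp_rot [-3.49210324e-01 -3.12198308e+00  3.07418850e-03]
contact_force [-0.22229274 -0.02364569 -0.45443839]
ft_torque [0.0413368  0.00586069 0.01867886]
opening 85.22095189107469
scene {'camera_matrix': array([[464.33152979,   0.        , 247.16977285],
       [  0.        , 464.33152979, 185.94378289],
       [  0.        ,   0.        ,   1.        ]]), 'k1': -0.18869516950069917, 'origin': array([1090.47734806, -178.21941226,  960.27274875]), 'attitude': array([-2.21274169, -1.49958456,  0.39688513])}
top {'camera_matrix': array([[494.15307614,   0.        , 253.23919603],
       [  0.        , 494.15307614, 191.67209601],
       [  0.        ,   0.        ,   1.        ]]), 'k1': -0.10076034142673816, 'origin': array([ 398.85911131,    9.70119965, 1254.47827165]), 'attitude': array([-2.12457959,  2.13485003, -0.18210364])}
wrist {'camera_matrix': array([[340.53888845,   0.        , 260.14595704],
       [  0.        , 340.53888845, 191.13002967],
       [  0.        ,   0.        ,   1.        ]]), 'k1': 0.022393526285438947, 'tool_from_camera': array([[-2.73415759e-04, -9.51354444e-01, -3.08098438e-01,
         7.93477379e+01],
       [ 9.99999725e-01, -4.72609157e-04,  5.71905328e-04,
        -2.99559895e-01],
       [-6.89694818e-04, -3.08098197e-01,  9.51354311e-01,
        -1.42527108e+02],
       [ 0.00000000e+00,  0.00000000e+00,  0.00000000e+00,
         1.00000000e+00]])}
```

View pics/scene0.png

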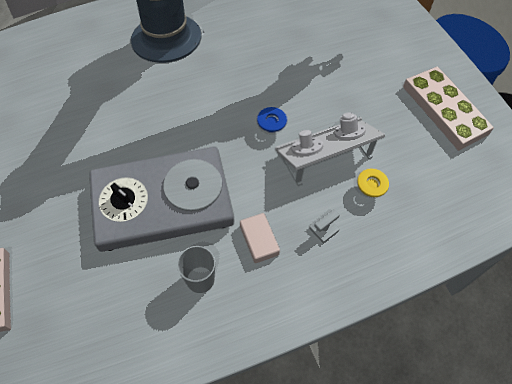

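View pics/top0.png

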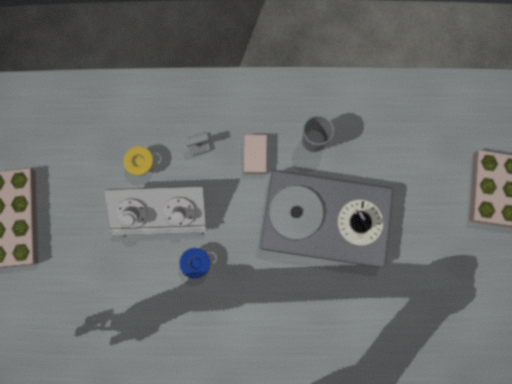

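View pics/wrist0.png

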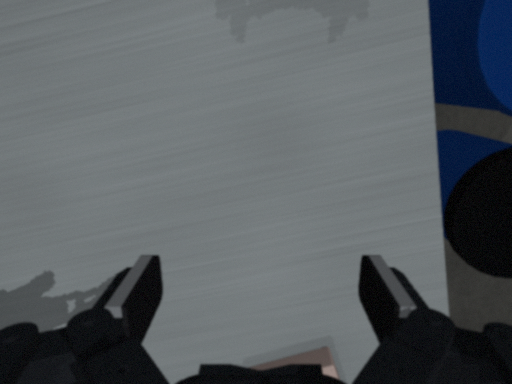

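```bash
cat >> h.py <<'E'
from scipy.spatial.transform import Rotation as R
def campose(n,st=None):
    c=camera_info(n)
    if n!='wrist':
        Rm=R.from_rotvec(c['attitude']).as_matrix(); return c,Rm,np.array(c['origin'])
    T=c['tool_from_camera']; Rt=R.from_rotvec(st['tcp_rot']).as_matrix()
    return c,Rt@T[:3,:3],Rt@T[:3,3]+st['eef_pos']
def unproj(n,px,z,st=None):
    c,Rm,o=campose(n,st); K=c['camera_matrix']; px=np.atleast_2d(px).astype(float)
    d=(px-[K[0,2],K[1,2]])/[K[0,0],K[1,1]]
    u=d.copy()
    for _ in range(20): u=d/(1+c['k1']*(u**2).sum(1,keepdims=True))
    r=np.c_[u,np.ones(len(u))]@Rm.T
    t=(z-o[2])/r[:,2]
    return o+t[:,None]*r
def proj(n,P,st=None):
    c,Rm,o=campose(n,st); K=c['camera_matrix']
    p=(np.atleast_2d(P)-o)@Rm; u=p[:,:2]/p[:,2:]
    u=u*(1+c['k1']*(u**2).sum(1,keepdims=True))
    return u*[K[0,0],K[1,1]]+[K[0,2],K[1,2]]
E
python3 - <<'E'
from h import *
im=cv2.imread('pics/scene0.png'); a=cv2.resize(im[95:195,250:400],None,fx=5,fy=5,interpolation=cv2.INTER_CUBIC); cv2.imwrite('pics/c1.png',a)
im=cv2.imread('pics/top0.png'); a=cv2.resize(im[170:290,90:230],None,fx=5,fy=5,interpolation=cv2.INTER_CUBIC); cv2.imwrite('pics/c2.png',a)
zs=dict(hub_mid=90,cap_mid=85,spigot=65,knob_grip=85,zero_mark=56,rack=50,bar_mid=15,beaker_mid=50,stamp_mid=30,tare=85)
for cam in('top','scene'):
  get_image(cam)
  for n in zs:
    try: r=trace(n,cam)
    except Exception as e: print(n,e); continue
    for q in r[:4]:
        print(cam,n,round(q['score'],2),np.round(q['position'],1),q['mask'].sum(),np.round(unproj(cam,q['position'],zs[n])[0],0))
E
```

```text
top hub_mid 0.38 [328.3 218.6] 10182 [ 537. -166.   90.]
top cap_mid 0.93 [193.  264.9] 778 [429. 155.  85.]
top cap_mid 0.8 [137.1 160.1] 629 [683. 296.  85.]
top cap_mid 0.56 [180.5 210.8] 763 [558. 187.  85.]
top spigot 0.64 [327.2 217.1] 10176 [ 543. -167.   65.]
top knob_grip 0.65 [196.8 141.5] 400 [729. 150.  85.]
top zero_mark 0.64 [327.  219.4] 10041 [ 539. -168.   56.]
top rack 0.6 [157.6 208.7] 2960 [568. 249.  50.]
top rack 0.42 [194.1 140.9] 410 [741. 161.  50.]
top beaker_mid 0.83 [315.6 132.8] 822 [ 760. -146.   50.]
top stamp_mid 0.76 [195.9 144. ] 436 [738. 159.  30.]
scene hub_mid 0.67 [349.6 129.4] 597 [567. 300.  90.]
scene hub_mid 0.31 [323.6 227.1] 585 [772. 127.  90.]
scene cap_mid 0.93 [373.9 181. ] 710 [712. 285.  85.]
scene cap_mid 0.84 [267.7 120.5] 612 [469. 130.  85.]
scene cap_mid 0.82 [306.3 145.3] 557 [569. 185.  85.]
scene cap_mid 0.36 [259.8 239.7] 1340 [747.  -6.  85.]
scene spigot 0.71 [156.9 198.1] 11242 [ 564. -175.   65.]
scene knob_grip 0.97 [121.9 195.5] 479 [ 541. -246.   85.]
scene zero_mark 0.97 [160.4 198.8] 11312 [ 563. -168.   56.]
scene rack 0.8 [328.6 147.5] 1934 [573. 247.  50.]
scene rack 0.29 [198.2 270.9] 1428 [ 752. -144.   50.]
scene bar_mid 0.94 [256.6 239.4] 1302 [716.   1.  15.]
scene bar_mid 0.16 [327.6 147.9] 1956 [554. 261.  15.]
scene beaker_mid 0.56 [200.  266.8] 1394 [ 744. -138.   50.]
scene stamp_mid 0.94 [325.1 227.8] 559 [753. 150.  30.]
scene tare 0.83 [120.7 193.6] 462 [ 535. -247.   85.]
scene tare 0.49 [159.8 200.8] 11261 [ 584. -171.   85.]
```

View pics/c1.png

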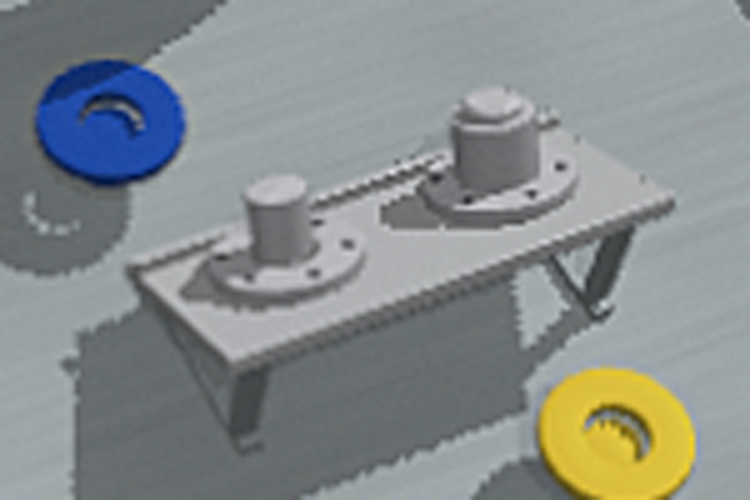

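View pics/c2.png

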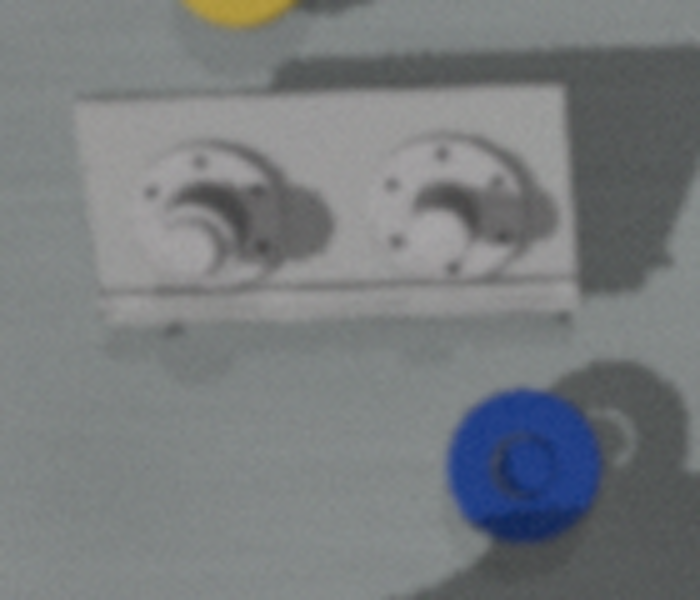

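```bash
python3 - <<'E'
from h import *
q=lambda x,y:(90+x/5-.4,170+y/5-.4)
print('corners up',unproj('top',[q(78,98),q(565,85)],90).round(1))
print('lip top',unproj('top',[q(100,290),q(578,277)],37).round(1))
print('hub fl',unproj('top',q(213,213),68).round(1),'cap fl',unproj('top',q(447,207),68).round(1))
print('hub top',unproj('top',q(188,248),100).round(1),'cap top',unproj('top',q(437,232),95).round(1))
print('spigot',unproj('top',[(297,212)],72).round(1),'knob',unproj('top',[(360,222)],56).round(1))
print('blue',unproj('top',[(195,263)],40).round(1))
E
```

```text
corners up [[610.5 370.3  90. ]
 [615.5 133.7  90. ]]
lip top [[522.7 371.1  37. ]
 [528.7 131.7  37. ]]
hub fl [[557.1 307.5  68. ]] cap fl [[559.7 192.8  68. ]]
hub top [[536.2 310.9 100. ]] cap top [[544.1 193.1  95. ]]
spigot [[555.4 -93.1  72. ]] knob [[ 531.9 -248.5   56. ]]
blue [[435.2 155.4  40. ]]
```

```bash
cat >> h.py <<'E'
def go(x,y,z,yw=None):
    """tool-axis shift from present pose to world TCP x,y,z; yw = wanted angle of tool y axis from world y (ccw)"""
    s=get_state(); Rt=R.from_rotvec(s['tcp_rot']).as_matrix()
    d=Rt.T@(np.array([x,y,z])-s['eef_pos']); a=np.arctan2(-Rt[0,1],Rt[1,1])
    print('t %.2f pos %s yw %.3f'%(s['time'],s['eef_pos'].round(1),a),'| tx ty tz (m)',(d/1000).round(4),'yaw',None if yw is None else round(-(yw-a),3),'open %.1f'%s['opening'],'F',s['contact_force'].round(1))
E
python3 -c "
from h import *
go(555,250,260,0.021)"
```

```text
t 1.25 pos [149.1 658.3 231.3] yw -0.223 | tx ty tz (m) [-0.4861 -0.3086 -0.0287] yaw -0.244 open 85.3 F [-0.4  0.7  0.3]
```

```bash
python3 -m pendant '[{"tx":-0.04,"ty":-0.025,"tz":-0.01,"yaw":-0.05},{"tx":-0.08,"ty":-0.05,"tz":-0.02,"yaw":-0.1},{"tx":-0.12,"ty":-0.076,"tz":-0.028,"yaw":-0.15},{"tx":-0.16,"ty":-0.1,"tz":-0.028,"yaw":-0.2},{"tx":-0.2,"ty":-0.126,"tz":-0.028,"yaw":-0.244},{"tx":-0.24,"ty":-0.152,"tz":-0.028,"yaw":-0.244},{"tx":-0.28,"ty":-0.178,"tz":-0.028,"yaw":-0.244},{"tx":-0.32,"ty":-0.203,"tz":-0.028,"yaw":-0.244},{"tx":-0.36,"ty":-0.228,"tz":-0.028,"yaw":-0.244},{"tx":-0.4,"ty":-0.254,"tz":-0.028,"yaw":-0.244}]' 40; python3 -c "
from h import *
go(555,250,260,0.021)"
```

```text
t 1.25 pos [149.1 658.3 231.3] yw -0.223 | tx ty tz (m) [-0.4861 -0.3086 -0.0287] yaw -0.244 open 85.3 F [-0.4  0.7  0.3]invalid input at $[0]: expected keys claw, tx, ty, tz, yaw
```

```bash
python3 -m pendant '[{"claw":0,"tx":-0.04,"ty":-0.025,"tz":-0.01,"yaw":-0.05},{"claw":0,"tx":-0.08,"ty":-0.05,"tz":-0.02,"yaw":-0.1},{"claw":0,"tx":-0.12,"ty":-0.076,"tz":-0.028,"yaw":-0.15},{"claw":0,"tx":-0.16,"ty":-0.1,"tz":-0.028,"yaw":-0.2},{"claw":0,"tx":-0.2,"ty":-0.126,"tz":-0.028,"yaw":-0.244},{"claw":0,"tx":-0.24,"ty":-0.152,"tz":-0.028,"yaw":-0.244},{"claw":0,"tx":-0.28,"ty":-0.178,"tz":-0.028,"yaw":-0.244},{"claw":0,"tx":-0.32,"ty":-0.203,"tz":-0.028,"yaw":-0.244},{"claw":0,"tx":-0.36,"ty":-0.228,"tz":-0.028,"yaw":-0.244},{"claw":0,"tx":-0.4,"ty":-0.254,"tz":-0.028,"yaw":-0.244}]' 40; python3 -c "
from h import *
go(555,250,260,0.021)"
```

```text
time: 2.25
eef_pos: [484.3, 320.9, 259.7]
tcp_rot: [-0.034, 3.141, 0.001]
contact_force: [1.7, 0.6, -0.5]
opening: 85.7
t 2.25 pos [484.3 320.9 259.7] yw 0.021 | tx ty tz (m) [-0.0692 -0.0724 -0.0003] yaw 0.0 open 85.7 F [ 1.7  0.6 -0.5]
```

```bash
python3 -m pendant '[{"claw":0,"tx":-0.03,"ty":-0.033,"tz":0,"yaw":0},{"claw":0,"tx":-0.06,"ty":-0.065,"tz":0,"yaw":0},{"claw":0,"tx":-0.069,"ty":-0.072,"tz":0,"yaw":0},{"claw":0,"tx":-0.069,"ty":-0.072,"tz":0,"yaw":0}]'; python3 - <<'E'
from h import *
s=get_state(); im=save('wrist','w1.png'); go(555,250,260,.021)
a=cv2.resize(im[:,:,::-1],None,fx=1.55,fy=1.55,interpolation=cv2.INTER_CUBIC); cv2.imwrite('pics/w1b.png',a)
for n,z in (('hub_mid',85),('cap_mid',80)):
  for q in trace(n,'wrist'): print(n,round(q['score'],2),q['position'],q['mask'].sum(),unproj('wrist',q['position'],z,s)[0].round(1))
E
```

```text
time: 2.65
eef_pos: [555.1, 249.6, 259.2]
tcp_rot: [-0.026, 3.141, -0.001]
contact_force: [0.6, -0.5, 0.1]
opening: 85.5
t 2.70 pos [553.5 251.9 259.1] yw 0.020 | tx ty tz (m) [-0.0015 -0.0019 -0.0009] yaw -0.001 open 85.2 F [ 0.1  0.3 -0.6]
hub_mid 0.69 [321.7, 165.1] 4196 [551.4 308.1  85. ]
cap_mid 0.91 [172.1, 33.4] 4970 [438.9 172.   80. ]
cap_mid 0.75 [300.5, 269.6] 2775 [667.8 294.6  80. ]
cap_mid 0.61 [203.8, 163.6] 4359 [553. 195.  80.]
```

View pics/w1b.png

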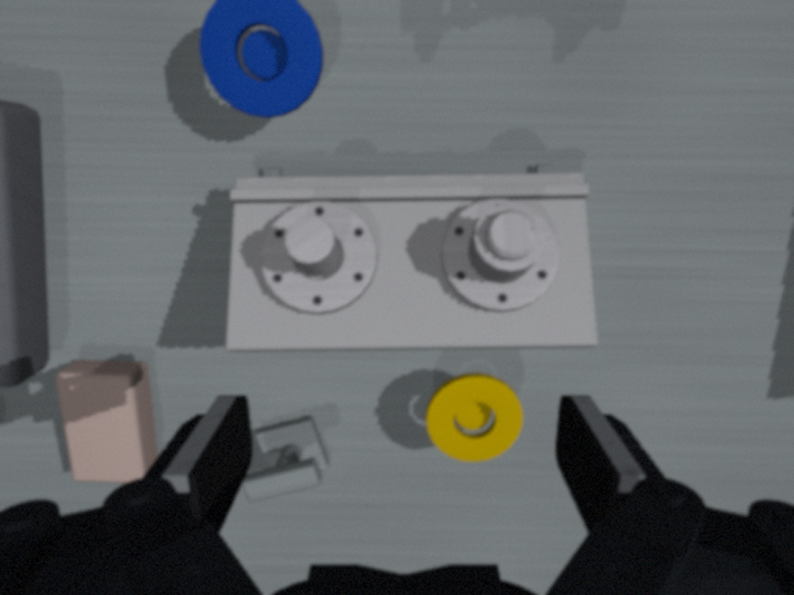

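```bash
python3 - <<'E'
from h import *
s=get_state()
R0=s['tcp_rot']
s=dict(eef_pos=np.array([554.8,250.3,259.2]),tcp_rot=R.from_euler('z',.021).as_matrix()@np.diag([-1.,1,-1]))
s['tcp_rot']=R.from_matrix(s['tcp_rot']).as_rotvec()
f=lambda x,y:(x/1.55,y/1.55)
print('upper corners',unproj('wrist',[f(228,349),f(597,345)],90,s).round(1))
print('low board/lip',unproj('wrist',[f(232,197),f(587,193)],37,s).round(1))
print('hub fl top',unproj('wrist',f(500.5,255),68,s).round(1),'cap fl',unproj('wrist',f(319.5,257),68,s).round(1))
print('hub boss',unproj('wrist',f(512,235),100,s).round(1),'cap top',unproj('wrist',f(310,240),95,s).round(1))
E
```

```text
upper corners [[614.1 139.4  90. ]
 [606.6 375.   90. ]]
low board/lip [[524.8 132.8  37. ]
 [517.1 374.7  37. ]]
hub fl top [[554.2 313.3  68. ]] cap fl [[557.9 196.1  68. ]]
hub boss [[534.6 312.8 100. ]] cap top [[541. 195.  95.]]
```

```bash
python3 -c "
from h import *
go(541,311,69,0.027)"
```

```text
t 2.80 pos [552.2 253.9 259.2] yw 0.024 | tx ty tz (m) [0.0096 0.0571 0.1903] yaw -0.003 open 85.8 F [-0.1  0.5  0. ]
```

```bash
python3 -m pendant '[{"claw":0,"tx":0.005,"ty":0.028,"tz":0.04,"yaw":-0.003},{"claw":0,"tx":0.01,"ty":0.058,"tz":0.08,"yaw":-0.003},{"claw":0,"tx":0.01,"ty":0.058,"tz":0.11,"yaw":-0.003},{"claw":0,"tx":0.01,"ty":0.058,"tz":0.13,"yaw":-0.003},{"claw":0,"tx":0.01,"ty":0.058,"tz":0.13,"yaw":-0.003},{"claw":0,"tx":0.01,"ty":0.058,"tz":0.13,"yaw":-0.003}]'; python3 - <<'E'
from h import *
go(541,312,69,0.027)
im=save('wrist','w2.png'); go(541,312,69,0.027)
E
```

```text
time: 3.4
eef_pos: [541.7, 311.0, 129.8]
tcp_rot: [0.042, -3.141, -0.001]
contact_force: [0.2, -0.0, -0.9]
opening: 85.4
t 3.40 pos [541.7 311.  129.8] yw 0.026 | tx ty tz (m) [0.0006 0.001  0.0608] yaw -0.001 open 85.4 F [ 0.2 -0.  -0.9]
t 3.45 pos [542.5 310.9 130.7] yw 0.026 | tx ty tz (m) [0.0016 0.001  0.0617] yaw -0.001 open 85.4 F [-0.6 -0.4  0.3]
```

View pics/w2.png

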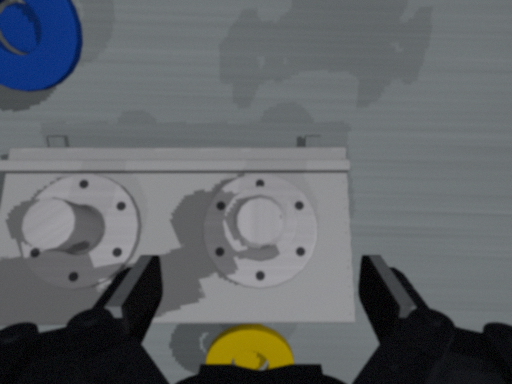

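```bash
python3 - <<'E'
from h import *
s=get_state()
print(unproj('wrist',(260,219),101,s).round(1), 'fl',unproj('wrist',(260,231),67,s).round(1))
c=[unproj('wrist',(x,y),z,s)[0].round(1) for x,y,z in((180,322,90),(180,171,34))];print(c)
E
```

```text
[[535.  310.6 101. ]] fl [[557.8 311.2  67. ]]
[array([612.2, 261.1,  90. ]), array([526.9, 252.6,  34. ])]
```

```bash
python3 -m pendant '[{"claw":0,"tx":0.001,"ty":0,"tz":0.02,"yaw":0},{"claw":0,"tx":0.001,"ty":0,"tz":0.04,"yaw":0},{"claw":0,"tx":0.001,"ty":0,"tz":0.055,"yaw":0},{"claw":0,"tx":0.001,"ty":0,"tz":0.06,"yaw":0},{"claw":0,"tx":0.001,"ty":0,"tz":0.06,"yaw":0}]'; python3 -m pendant '[{"claw":0.3,"tx":0,"ty":0,"tz":0,"yaw":0},{"claw":0.5,"tx":0,"ty":0,"tz":0,"yaw":0},{"claw":0.7,"tx":0,"ty":0,"tz":0,"yaw":0},{"claw":0.8,"tx":0,"ty":0,"tz":0,"yaw":0},{"claw":0.8,"tx":0,"ty":0,"tz":0,"yaw":0},{"claw":0.8,"tx":0,"ty":0,"tz":0,"yaw":0}]' 40;
```

```text
time: 3.95
eef_pos: [541.5, 309.6, 69.4]
tcp_rot: [0.038, -3.141, -0.0]
contact_force: [0.0, 0.6, -0.1]
opening: 85.5
time: 4.55
eef_pos: [541.8, 309.9, 70.4]
tcp_rot: [-0.038, 3.14, 0.002]
contact_force: [-1.7, -0.2, 5.2]
opening: 41.1
```

```bash
python3 -m pendant '[{"claw":0.8,"tx":0,"ty":0,"tz":-0.005,"yaw":0},{"claw":0.8,"tx":0,"ty":0,"tz":-0.02,"yaw":0},{"claw":0.8,"tx":0,"ty":0,"tz":-0.05,"yaw":0},{"claw":0.8,"tx":0,"ty":0,"tz":-0.085,"yaw":0},{"claw":0.8,"tx":0,"ty":0,"tz":-0.085,"yaw":0}]'; python3 - <<'E'
from h import *
im=save('wrist','w3.png'); go(520,60,150,0.0)
E
```

```text
time: 5.05
eef_pos: [544.5, 311.1, 160.2]
tcp_rot: [-0.037, 3.132, 0.009]
contact_force: [1.5, 0.8, -2.3]
opening: 40.8
t 5.10 pos [543.  310.3 157.6] yw 0.024 | tx ty tz (m) [ 0.029  -0.2497  0.0066] yaw 0.024 open 40.7 F [ 0.1 -0.1 -2.6]
```

View pics/w3.png

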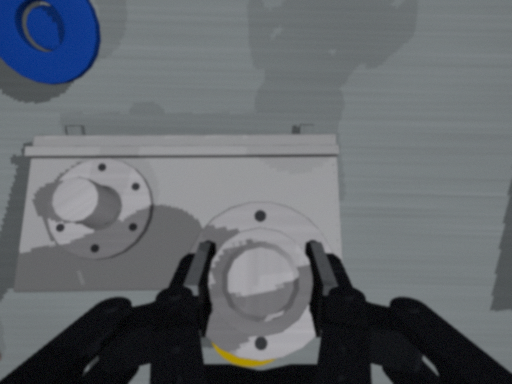

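```bash
python3 -m pendant '[{"claw":0.8,"tx":0.004,"ty":-0.03,"tz":0,"yaw":0.024},{"claw":0.8,"tx":0.01,"ty":-0.07,"tz":0,"yaw":0.024},{"claw":0.8,"tx":0.015,"ty":-0.11,"tz":0,"yaw":0.024},{"claw":0.8,"tx":0.02,"ty":-0.15,"tz":0,"yaw":0.024},{"claw":0.8,"tx":0.029,"ty":-0.19,"tz":0,"yaw":0.024},{"claw":0.8,"tx":0.029,"ty":-0.225,"tz":0.02,"yaw":0.024},{"claw":0.8,"tx":0.029,"ty":-0.25,"tz":0.05,"yaw":0.024},{"claw":0.8,"tx":0.029,"ty":-0.25,"tz":0.075,"yaw":0.024},{"claw":0.8,"tx":0.029,"ty":-0.25,"tz":0.1,"yaw":0.024},{"claw":0.8,"tx":0.029,"ty":-0.25,"tz":0.1,"yaw":0.024}]'; python3 - <<'E'
from h import *
im=save('wrist','w4.png'); save('scene','s4.png'); go(520,60,29.5,0.0)
E
```

```text
time: 6.1
eef_pos: [514.7, 58.0, 50.7]
tcp_rot: [-0.0, -3.132, 0.003]
contact_force: [-0.2, 0.4, -2.3]
opening: 40.7
t 6.20 pos [517.8  58.8  53.9] yw 0.000 | tx ty tz (m) [-0.0022  0.0012  0.0244] yaw 0.0 open 40.7 F [ 0.1 -0.8 -2.4]
```

View pics/s4.png

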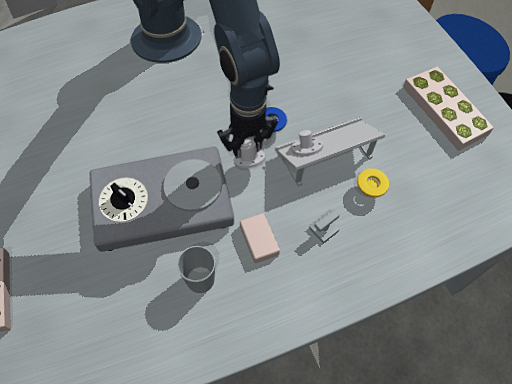

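```bash
python3 -m pendant '[{"claw":0.8,"tx":0,"ty":0,"tz":0.01,"yaw":0},{"claw":0.8,"tx":0,"ty":0,"tz":0.019,"yaw":0},{"claw":0.8,"tx":0,"ty":0,"tz":0.023,"yaw":0},{"claw":0.8,"tx":-0.002,"ty":0,"tz":0.0255,"yaw":0},{"claw":0.8,"tx":-0.005,"ty":0,"tz":0.027,"yaw":0},{"claw":0.8,"tx":-0.008,"ty":0,"tz":0.0285,"yaw":0}]' 25
python3 -m pendant '[{"claw":0.8,"tx":-0.004,"ty":0,"tz":0.0023,"yaw":0},{"claw":0.8,"tx":-0.008,"ty":0,"tz":0.0048,"yaw":0},{"claw":0.8,"tx":-0.011,"ty":0,"tz":0.0075,"yaw":0},{"claw":0.8,"tx":-0.014,"ty":0,"tz":0.01,"yaw":0}]'
```

```text
time: 6.8
eef_pos: [525.1, 58.9, 26.2]
tcp_rot: [0.001, -3.138, -0.0]
contact_force: [-4.9, 0.5, 6.8]
opening: 40.9
time: 7.2
eef_pos: [540.1, 59.0, 16.5]
tcp_rot: [0.0, -3.14, -0.001]
contact_force: [-1.6, 1.2, 4.0]
opening: 40.8
```

```bash
python3 -m pendant '[{"claw":0.8,"tx":-0.001,"ty":0,"tz":0.001,"yaw":0},{"claw":0.8,"tx":-0.002,"ty":0,"tz":0.002,"yaw":0}]'
python3 - <<'E'
from h import *
im=save('wrist','w5.png'); s=save('scene','s5.png'); go(520,60,29.5,0.0)
cv2.imwrite('pics/s5c.png',cv2.resize(s[120:200,210:310,::-1],None,fx=6,fy=6,interpolation=cv2.INTER_CUBIC))
E
```

```text
time: 7.4
eef_pos: [542.0, 59.0, 14.6]
tcp_rot: [0.0, -3.14, -0.001]
contact_force: [-4.6, 0.6, 9.2]
opening: 41.0
t 7.50 pos [542.1  59.   14.5] yw 0.000 | tx ty tz (m) [ 0.0221  0.001  -0.015 ] yaw 0.0 open 40.6 F [-3.   0.4  5. ]
```

View pics/s5c.png

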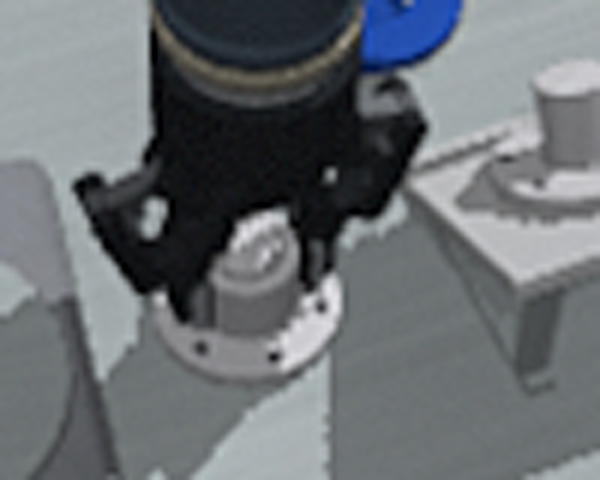

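View pics/w5.png

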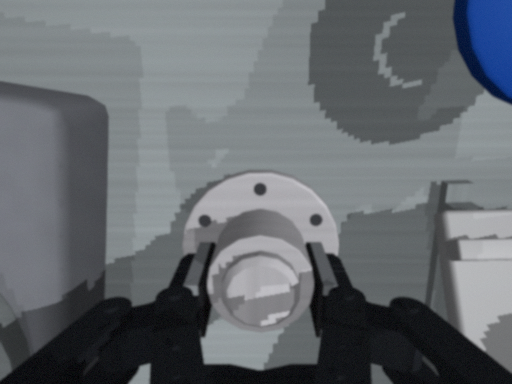

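```bash
python3 -m pendant '[{"claw":0.8,"tx":-0.001,"ty":0,"tz":0.001,"yaw":0},{"claw":0.8,"tx":-0.002,"ty":0,"tz":0.002,"yaw":0}]'
python3 -m pendant '[{"claw":0.8,"tx":-0.001,"ty":0,"tz":0.001,"yaw":0},{"claw":0.8,"tx":-0.001,"ty":0,"tz":0.001,"yaw":0}]'
```

```text
time: 7.7
eef_pos: [543.9, 59.0, 12.6]
tcp_rot: [0.0, -3.14, -0.001]
contact_force: [-4.9, -0.1, 16.2]
opening: 40.7
time: 7.9
eef_pos: [543.9, 59.0, 12.6]
tcp_rot: [-0.0, -3.137, -0.001]
contact_force: [-7.6, -0.8, 17.7]
opening: 41.0
```

```bash
python3 -m pendant '[{"claw":0.8,"tx":-0.001,"ty":0,"tz":-0.001,"yaw":0},{"claw":0.35,"tx":-0.001,"ty":0,"tz":-0.001,"yaw":0},{"claw":0.2,"tx":-0.001,"ty":0,"tz":-0.001,"yaw":0},{"claw":0.1,"tx":-0.001,"ty":0,"tz":-0.003,"yaw":0},{"claw":0.1,"tx":-0.001,"ty":0,"tz":-0.003,"yaw":0}]'
python3 - <<'E'
from h import *
s=get_state(); im=save('wrist','w6.png'); go(543,59,18,1.57); print(s['joint_pos'].round(2))
E
```

```text
time: 8.4
eef_pos: [547.0, 58.9, 14.0]
tcp_rot: [-0.0, 3.141, 0.0]
contact_force: [-1.3, -0.1, -0.1]
opening: 76.8
t 8.45 pos [546.9  58.9  13.9] yw 0.000 | tx ty tz (m) [ 0.0039  0.0001 -0.0041] yaw -1.57 open 76.7 F [0.3 0.  0.6]
[-0.28  0.55  0.12  2.01 -0.12  0.58  1.5 ]
```

View pics/w6.png

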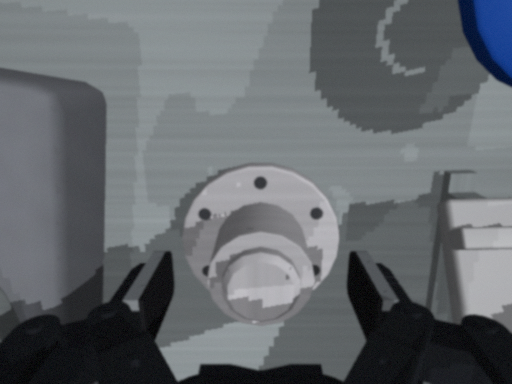

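```bash
python3 - <<'E'
from h import *
s=get_state()
print(unproj('wrist',(260.5,283),49,s).round(1), 'fl',unproj('wrist',(261,241),9,s).round(1)) 
E
python3 -m pendant '[{"claw":0.05,"tx":0,"ty":0,"tz":-0.004,"yaw":0.15},{"claw":0,"tx":0,"ty":0,"tz":-0.004,"yaw":0.3},{"claw":0,"tx":0,"ty":0,"tz":-0.004,"yaw":0.45},{"claw":0,"tx":0,"ty":0,"tz":-0.004,"yaw":0.6},{"claw":0,"tx":0,"ty":0,"tz":-0.004,"yaw":0.75},{"claw":0,"tx":0,"ty":0,"tz":-0.004,"yaw":0.9},{"claw":0,"tx":0,"ty":0,"tz":-0.004,"yaw":1.05},{"claw":0,"tx":0,"ty":0,"tz":-0.004,"yaw":1.2},{"claw":0,"tx":0,"ty":0,"tz":-0.004,"yaw":1.35},{"claw":0,"tx":0,"ty":0,"tz":-0.004,"yaw":1.5}]'
python3 -c "
from h import *
go(543,59,16,-1.571)"
```

```text
[[537.3  58.8  49. ]] fl [[540.3  59.1   9. ]]
time: 9.45
eef_pos: [546.6, 59.0, 17.7]
tcp_rot: [2.148, 2.293, 0.0]
contact_force: [0.1, -0.9, 0.1]
opening: 85.4
t 9.45 pos [546.6  59.   17.7] yw -1.506 | tx ty tz (m) [ 0.0002 -0.0035  0.0017] yaw 0.065 open 85.4 F [ 0.1 -0.9  0.1]
```

```bash
python3 -m pendant '[{"claw":0.1,"tx":0,"ty":-0.003,"tz":0.002,"yaw":0.065},{"claw":0.2,"tx":0,"ty":-0.0065,"tz":0.002,"yaw":0.065},{"claw":0.3,"tx":0,"ty":-0.0065,"tz":0.002,"yaw":0.065},{"claw":0.4,"tx":0,"ty":-0.0065,"tz":0.002,"yaw":0.065},{"claw":0.5,"tx":0,"ty":-0.0065,"tz":0.002,"yaw":0.065},{"claw":0.8,"tx":0,"ty":-0.0065,"tz":0.002,"yaw":0.065},{"claw":0.8,"tx":0,"ty":-0.0065,"tz":0.002,"yaw":0.065},{"claw":0.8,"tx":0,"ty":-0.0065,"tz":0.002,"yaw":0.065}]' 40
python3 - <<'E'
from h import *
s=get_state(); im=save('wrist','w7.png'); go(543,59,18,-1.571)
E
```

```text
time: 10.25
eef_pos: [541.1, 58.4, 16.4]
tcp_rot: [2.214, 2.227, 0.003]
contact_force: [1.7, 0.1, 5.4]
opening: 40.6
t 10.30 pos [541.1  58.4  16.4] yw -1.565 | tx ty tz (m) [ 0.0006  0.002  -0.0016] yaw 0.006 open 40.7 F [1.5 1.  5.4]
```

View pics/w7.png

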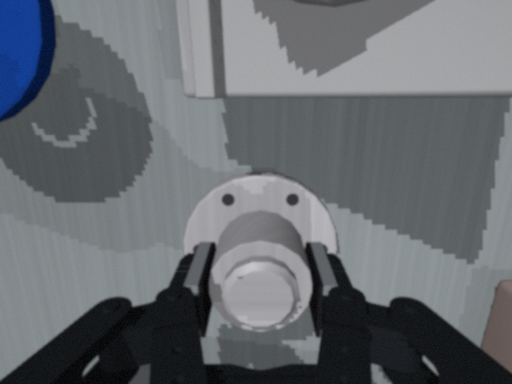

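```bash
python3 - <<'E'
from h import *
im=cv2.imread('pics/w7.png')
c=cv2.resize(im[160:350,170:350],None,fx=4,fy=4,interpolation=cv2.INTER_CUBIC)
s=get_state()
# overlay model circles assuming hub axis at TCP
P0=np.array(s['eef_pos']); 
th=np.linspace(0,2*np.pi,100)
for r,z in ((12,49),(15,47),(15,42),(21,42),(38,9)):
    P=np.c_[P0[0]+r*np.cos(th),P0[1]+r*np.sin(th),np.full(100,z)]
    u=(proj('wrist',P,s)-[170,160]+.5)*4-.5
    cv2.polylines(c,[u.round().astype(int)],True,(0,0,255) if r!=38 else (0,255,0),1)
cv2.imwrite('pics/o7.png',c)
E
```

```text
(no output)
```

View pics/o7.png

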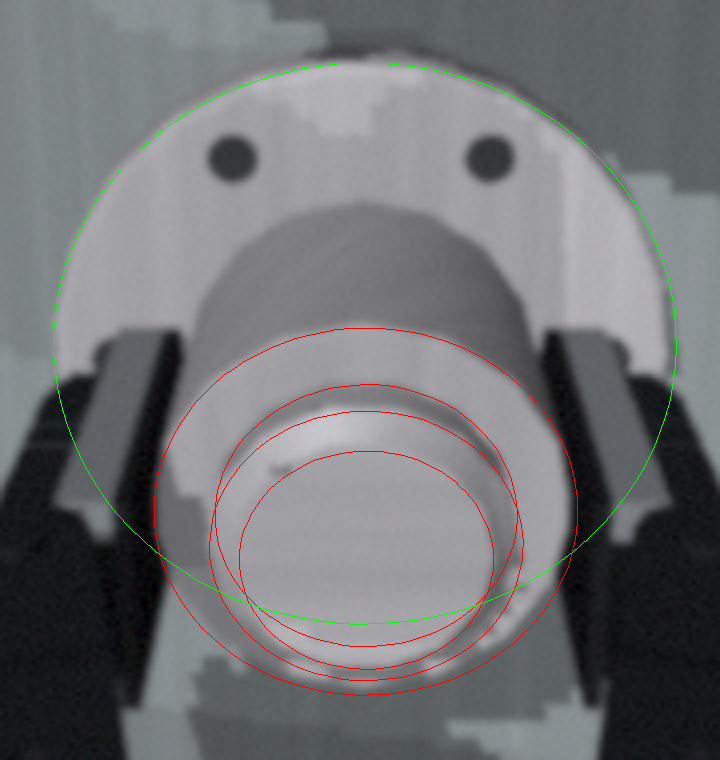

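```bash
python3 -c "
from h import *
go(555,-170,165,-1.571)"
python3 -m pendant '[{"claw":0.8,"tx":0,"ty":0,"tz":-0.01,"yaw":0.006},{"claw":0.8,"tx":0,"ty":0,"tz":-0.04,"yaw":0.006},{"claw":0.8,"tx":0,"ty":0,"tz":-0.08,"yaw":0.006},{"claw":0.8,"tx":-0.02,"ty":0.002,"tz":-0.115,"yaw":0.006},{"claw":0.8,"tx":-0.06,"ty":0.006,"tz":-0.14,"yaw":0.006},{"claw":0.8,"tx":-0.105,"ty":0.01,"tz":-0.148,"yaw":0.006},{"claw":0.8,"tx":-0.15,"ty":0.013,"tz":-0.148,"yaw":0.006},{"claw":0.8,"tx":-0.195,"ty":0.014,"tz":-0.148,"yaw":0.006},{"claw":0.8,"tx":-0.228,"ty":0.014,"tz":-0.148,"yaw":0.006},{"claw":0.8,"tx":-0.228,"ty":0.014,"tz":-0.148,"yaw":0.006}]'
python3 -m pendant '[{"claw":0.8,"tx":0,"ty":0,"tz":0,"yaw":0},{"claw":0.8,"tx":0,"ty":0,"tz":0,"yaw":0}]'
python3 - <<'E'
from h import *
s=get_state(); im=save('wrist','w8.png'); go(555,-170,165,-1.571); print(proj('wrist',[555,-93,72],s))
np.save('s8.npy',s,allow_pickle=True)
E
```

```text
t 10.30 pos [541.1  58.4  16.4] yw -1.565 | tx ty tz (m) [-0.2284  0.0129 -0.1486] yaw 0.006 open 40.7 F [1.5 1.  5.4]
time: 11.3
eef_pos: [552.8, -176.1, 164.0]
tcp_rot: [2.231, 2.21, -0.006]
contact_force: [-0.1, 0.0, -2.5]
opening: 40.9
time: 11.5
eef_pos: [554.8, -167.8, 163.1]
tcp_rot: [-2.218, -2.222, 0.0]
contact_force: [0.2, -0.5, -2.7]
opening: 40.5
t 11.55 pos [ 555.1 -167.5  163.2] yw -1.568 | tx ty tz (m) [-0.0025 -0.0001 -0.0018] yaw 0.003 open 40.6 F [ 0.  -0.5 -2.9]
[[261.42408896  87.58373074]]
```

View pics/w8.png

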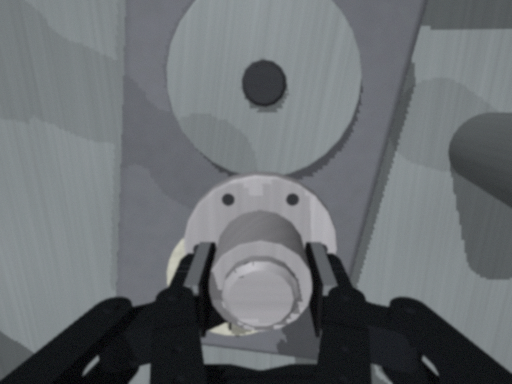

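```bash
cat > fit.py <<'E'
from h import *
def spig(fn,s,box,thr=65,out=None,z=72):
    im=cv2.imread(fn); g=cv2.cvtColor(im,cv2.COLOR_BGR2GRAY)
    x0,y0,x1,y1=box
    m=(g[y0:y1,x0:x1]<thr).astype(np.uint8)
    n,l,st,ce=cv2.connectedComponentsWithStats(m)
    k=1+np.argmax(st[1:,4]); c=ce[k]+[x0,y0]
    print('dark blob',c.round(2),st[k], 'world',unproj('wrist',c,z,s).round(2))
    return unproj('wrist',c,z,s)[0]
E
python3 - <<'E'
from fit import *
s=np.load('s8.npy',allow_pickle=True).item()
p=spig('pics/w8.png',s,(230,50,300,120))
im=cv2.imread('pics/w8.png')
c=cv2.resize(im[0:190,150:380],None,fx=3,fy=3,interpolation=cv2.INTER_CUBIC)
th=np.linspace(0,2*np.pi,200)
for r,z in ((66,65),(15,65),(13,72)):
    P=np.c_[p[0]+r*np.cos(th),p[1]+r*np.sin(th),np.full(200,z)]
    cv2.polylines(c,[((proj('wrist',P,s)-[150,0]+.5)*3-.5).round().astype(int)],True,(0,0,255),1)
cv2.imwrite('pics/o8.png',c)
E
```

```text
dark blob [263.86  83.4 ] [  13   11   43   46 1510] world [[556.59 -90.39  72.  ]]
```

View pics/o8.png

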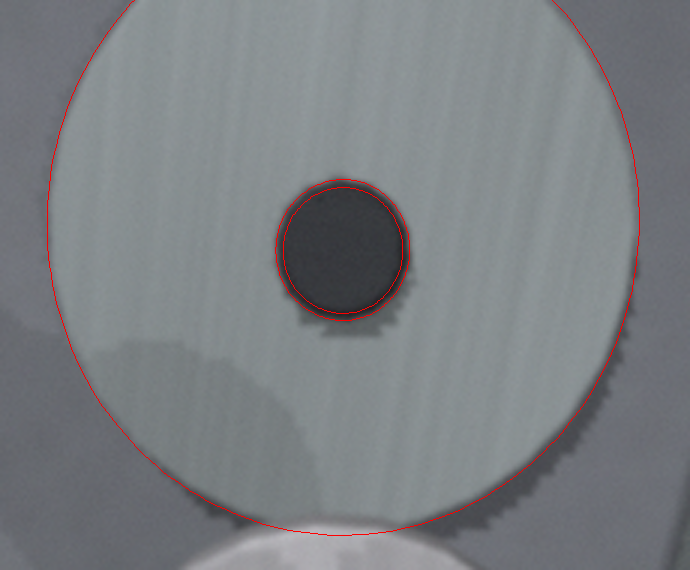

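```bash
python3 -c "
from h import *
go(556.6,-91,105,-1.571)"
python3 -m pendant '[{"claw":0.8,"tx":0.025,"ty":0.001,"tz":0,"yaw":0.003},{"claw":0.8,"tx":0.055,"ty":0.0015,"tz":0.01,"yaw":0.003},{"claw":0.8,"tx":0.0735,"ty":0.0015,"tz":0.03,"yaw":0.003},{"claw":0.8,"tx":0.0765,"ty":0.0015,"tz":0.05,"yaw":0.003},{"claw":0.8,"tx":0.0765,"ty":0.0015,"tz":0.058,"yaw":0.003},{"claw":0.8,"tx":0.0765,"ty":0.0015,"tz":0.058,"yaw":0.003},{"claw":0.8,"tx":0.0765,"ty":0.0015,"tz":0.058,"yaw":0.003}]' 60
python3 -c "
from h import *
go(556.6,-91,90,-1.571)"
```

```text
t 11.55 pos [ 555.1 -167.5  163.2] yw -1.568 | tx ty tz (m) [0.0764 0.0018 0.0583] yaw 0.003 open 40.6 F [ 0.  -0.5 -2.9]
time: 12.25
eef_pos: [557.2, -93.6, 106.4]
tcp_rot: [2.225, 2.217, 0.001]
contact_force: [0.3, -0.6, -1.5]
opening: 40.1
t 12.25 pos [557.2 -93.6 106.4] yw -1.574 | tx ty tz (m) [ 0.0026 -0.0007  0.0164] yaw -0.003 open 40.1 F [ 0.3 -0.6 -1.5]
```

```bash
python3 -m pendant '[{"claw":0.8,"tx":0,"ty":0,"tz":0.005,"yaw":0},{"claw":0.8,"tx":0,"ty":0,"tz":0.01,"yaw":0},{"claw":0.8,"tx":0,"ty":0,"tz":0.01,"yaw":0},{"claw":0.8,"tx":0,"ty":0,"tz":0.01,"yaw":0}]'
python3 -c "
from h import *
go(556.6,-91,90,-1.571)"
```

```text
time: 12.65
eef_pos: [556.8, -93.2, 95.7]
tcp_rot: [-2.225, -2.218, 0.0]
contact_force: [0.4, 0.6, -3.1]
opening: 40.1
t 12.65 pos [556.8 -93.2  95.7] yw -1.574 | tx ty tz (m) [ 0.0022 -0.0002  0.0057] yaw -0.003 open 40.1 F [ 0.4  0.6 -3.1]
```

```bash
python3 -m pendant '[{"claw":0.8,"tx":0.002,"ty":0,"tz":0,"yaw":0},{"claw":0.8,"tx":0.002,"ty":0,"tz":0,"yaw":0},{"claw":0.8,"tx":0.002,"ty":0,"tz":0,"yaw":0}]'
python3 - <<'E'
from fit import *
s=get_state(); im=save('wrist','w9.png'); go(556.6,-91,90,-1.571)
c=cv2.resize(im[60:350,120:400,::-1],None,fx=2.7,fy=2.7,interpolation=cv2.INTER_CUBIC)
th=np.linspace(0,2*np.pi,200); dz=s['eef_pos'][2]-16.4
for p,r,z,col in (((556.6,-90.4),66,65,(0,0,255)),(s['eef_pos'],38,9+dz,(0,255,0)),(s['eef_pos'],21,42+dz,(0,255,0))):
    P=np.c_[p[0]+r*np.cos(th),p[1]+r*np.sin(th),np.full(200,z)]
    cv2.polylines(c,[((proj('wrist',P,s)-[120,60]+.5)*2.7-.5).round().astype(int)],True,col,1)
cv2.imwrite('pics/o9.png',c)
E
```

```text
time: 12.95
eef_pos: [557.0, -90.9, 95.9]
tcp_rot: [2.224, 2.218, 0.0]
contact_force: [-0.2, -0.8, -3.1]
opening: 40.3
t 13.00 pos [556.9 -90.9  95.9] yw -1.574 | tx ty tz (m) [-0.0001 -0.0003  0.0059] yaw -0.003 open 40.1 F [ 1.1 -0.3 -2. ]
```

View pics/o9.png

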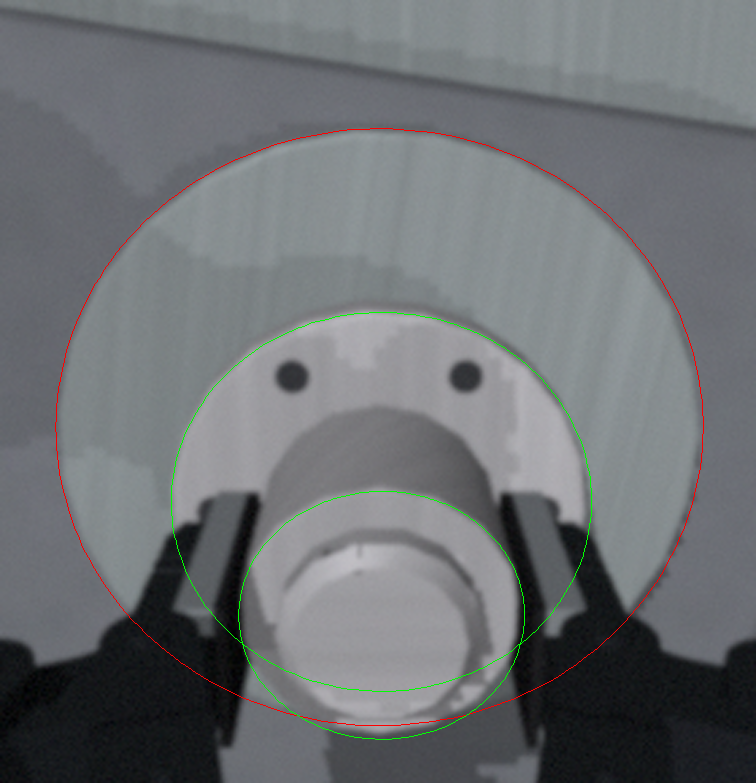

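```bash
python3 -m pendant '[{"claw":0.8,"tx":0,"ty":0,"tz":0.003,"yaw":0},{"claw":0.8,"tx":0,"ty":0,"tz":0.006,"yaw":0},{"claw":0.8,"tx":0,"ty":0,"tz":0.008,"yaw":0},{"claw":0.8,"tx":0,"ty":0,"tz":0.0095,"yaw":0},{"claw":0.8,"tx":0,"ty":0,"tz":0.011,"yaw":0},{"claw":0.8,"tx":0,"ty":0,"tz":0.011,"yaw":0}]'
```

```text
time: 13.6
eef_pos: [556.7, -91.0, 84.5]
tcp_rot: [-2.224, -2.218, 0.0]
contact_force: [-0.3, -0.4, -2.8]
opening: 40.4
```

```bash
python3 -m pendant '[{"claw":0.8,"tx":0,"ty":0,"tz":0.0015,"yaw":0},{"claw":0.8,"tx":0,"ty":0,"tz":0.003,"yaw":0},{"claw":0.8,"tx":0,"ty":0,"tz":0.004,"yaw":0},{"claw":0.8,"tx":0,"ty":0,"tz":0.004,"yaw":0}]'
```

```text
time: 14.0
eef_pos: [556.9, -91.0, 81.6]
tcp_rot: [-2.224, -2.218, -0.001]
contact_force: [-2.8, 1.7, 5.2]
opening: 40.8
```

```bash
python3 -m pendant '[{"claw":0.8,"tx":0,"ty":0,"tz":-0.0005,"yaw":0},{"claw":0.4,"tx":0,"ty":0,"tz":-0.0005,"yaw":0},{"claw":0.2,"tx":0,"ty":0,"tz":-0.0005,"yaw":0},{"claw":0,"tx":0,"ty":0,"tz":-0.003,"yaw":0},{"claw":0,"tx":0,"ty":0,"tz":-0.02,"yaw":0},{"claw":0,"tx":0,"ty":0,"tz":-0.06,"yaw":0},{"claw":0,"tx":0,"ty":0,"tz":-0.06,"yaw":0},{"claw":0,"tx":0,"ty":0,"tz":-0.06,"yaw":0}]'
python3 - <<'E'
from fit import *
s=get_state(); im=save('wrist','w10.png'); go(556.6,-91,90,-1.571)
c=cv2.resize(im[60:350,120:400,::-1],None,fx=2.7,fy=2.7,interpolation=cv2.INTER_CUBIC)
th=np.linspace(0,2*np.pi,200); p=(556.6,-90.6)
for r,z,col in ((66,65,(0,0,255)),(38,74,(0,255,0)),(21,107,(0,255,0)),(15,107,(255,0,0))):
    P=np.c_[p[0]+r*np.cos(th),p[1]+r*np.sin(th),np.full(200,z)]
    cv2.polylines(c,[((proj('wrist',P,s)-[120,60]+.5)*2.7-.5).round().astype(int)],True,col,1)
cv2.imwrite('pics/o10.png',c)
E
```

```text
time: 14.8
eef_pos: [557.5, -91.0, 141.6]
tcp_rot: [2.224, 2.217, 0.003]
contact_force: [0.5, 0.3, 0.7]
opening: 85.7
t 14.85 pos [556.6 -90.7 140.6] yw -1.574 | tx ty tz (m) [-0.0003 -0.      0.0506] yaw -0.003 open 85.5 F [0.3 0.1 0.1]
```

View pics/o10.png

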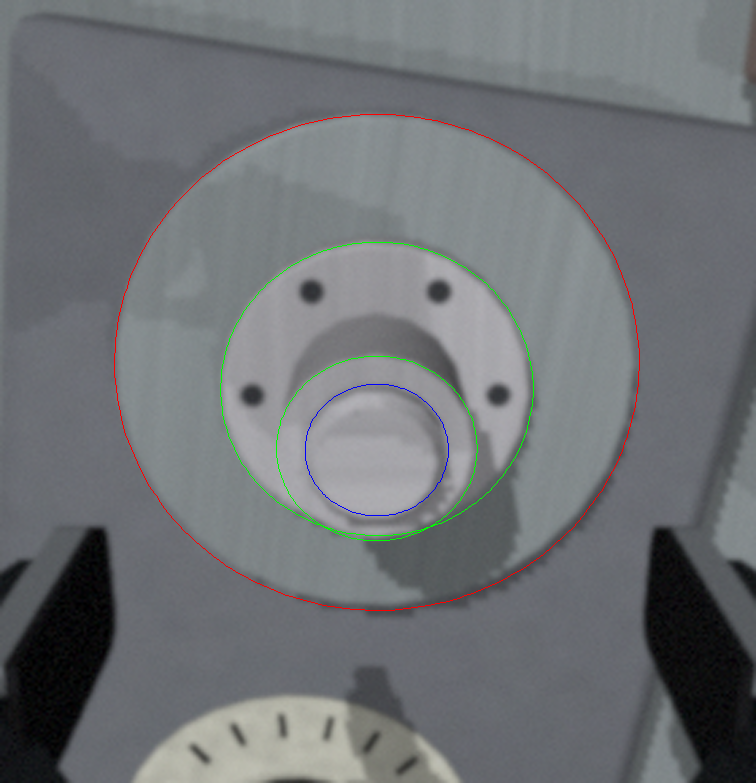

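```bash
python3 -m pendant '[{"claw":0,"tx":0.02,"ty":-0.001,"tz":-0.01,"yaw":-0.15},{"claw":0,"tx":0.05,"ty":-0.003,"tz":-0.01,"yaw":-0.3},{"claw":0,"tx":0.085,"ty":-0.006,"tz":-0.01,"yaw":-0.45},{"claw":0,"tx":0.12,"ty":-0.008,"tz":-0.01,"yaw":-0.6},{"claw":0,"tx":0.155,"ty":-0.009,"tz":-0.01,"yaw":-0.75},{"claw":0,"tx":0.19,"ty":-0.01,"tz":-0.01,"yaw":-0.9},{"claw":0,"tx":0.225,"ty":-0.012,"tz":-0.005,"yaw":-1.05},{"claw":0,"tx":0.255,"ty":-0.013,"tz":0,"yaw":-1.2},{"claw":0,"tx":0.275,"ty":-0.013,"tz":0,"yaw":-1.35},{"claw":0,"tx":0.287,"ty":-0.013,"tz":0.005,"yaw":-1.5}]'
python3 -c "
from h import *
go(544,197,131,0.027)"
```

```text
time: 15.85
eef_pos: [543.7, 198.6, 134.5]
tcp_rot: [-0.101, -3.138, -0.0]
contact_force: [0.1, -0.1, -0.1]
opening: 85.5
t 15.85 pos [543.7 198.6 134.5] yw -0.064 | tx ty tz (m) [-0.0004 -0.0016  0.0035] yaw -0.091 open 85.5 F [ 0.1 -0.1 -0.1]
```

```bash
python3 -m pendant '[{"claw":0,"tx":0,"ty":-0.001,"tz":0.003,"yaw":-0.091},{"claw":0,"tx":0,"ty":-0.001,"tz":0.003,"yaw":-0.091},{"claw":0,"tx":0,"ty":-0.001,"tz":0.003,"yaw":-0.091}]'
python3 - <<'E'
from fit import *
s=get_state(); im=save('wrist','w11.png'); go(544,197,71,.027)
c=cv2.resize(im[100:350,140:400,::-1],None,fx=3,fy=3,interpolation=cv2.INTER_CUBIC)
th=np.linspace(0,2*np.pi,200)
a=.027; u=np.array([.866*np.cos(a),.866*np.sin(a),.5]);v=np.array([-np.sin(a),np.cos(a),0]);n=np.cross(u,v)
F=np.array([561,196.5,61.])
for r,h,col in ((38,9,(0,255,0)),(38,0,(0,255,0)),(15,42,(0,0,255))):
    P=F+h*n+r*np.outer(np.cos(th),u)+r*np.outer(np.sin(th),v)
    cv2.polylines(c,[((proj('wrist',P,s)-[140,100]+.5)*3-.5).round().astype(int)],True,col,1)
cv2.imwrite('pics/o11.png',c)
E
```

```text
time: 16.15
eef_pos: [544.1, 194.3, 131.8]
tcp_rot: [0.023, -3.14, 0.001]
contact_force: [0.2, 0.1, 0.4]
opening: 85.7
t 16.20 pos [544.4 194.3 132.2] yw 0.015 | tx ty tz (m) [0.0003 0.0027 0.0612] yaw -0.012 open 85.4 F [-0.4 -0.6  0.6]
```

View pics/o11.png

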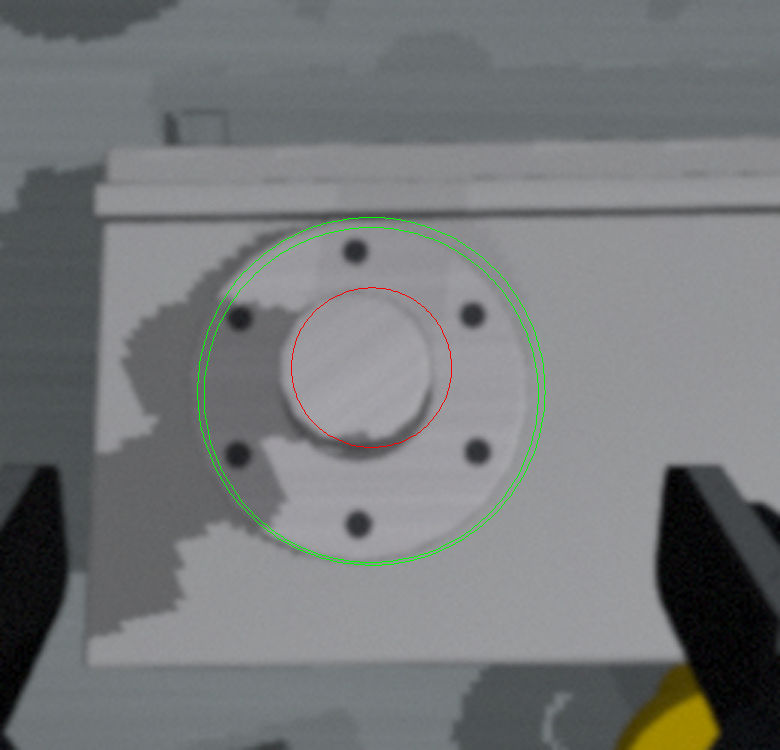

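```bash
python3 -m pendant '[{"claw":0,"tx":0,"ty":-0.0005,"tz":0.02,"yaw":-0.012},{"claw":0,"tx":0,"ty":-0.0005,"tz":0.04,"yaw":-0.012},{"claw":0,"tx":0,"ty":-0.0005,"tz":0.055,"yaw":-0.012},{"claw":0,"tx":0,"ty":-0.0005,"tz":0.061,"yaw":-0.012},{"claw":0,"tx":0,"ty":-0.0005,"tz":0.061,"yaw":-0.012}]'; python3 -m pendant '[{"claw":0.3,"tx":0,"ty":0,"tz":0,"yaw":0},{"claw":0.5,"tx":0,"ty":0,"tz":0,"yaw":0},{"claw":0.7,"tx":0,"ty":0,"tz":0,"yaw":0},{"claw":0.9,"tx":0,"ty":0,"tz":0,"yaw":0},{"claw":0.9,"tx":0,"ty":0,"tz":0,"yaw":0},{"claw":0.9,"tx":0,"ty":0,"tz":0,"yaw":0}]' 40;
```

```text
time: 16.7
eef_pos: [544.2, 194.2, 71.0]
tcp_rot: [0.045, -3.14, 0.001]
contact_force: [0.1, 0.0, 0.0]
opening: 85.4
time: 17.3
eef_pos: [544.8, 194.5, 72.5]
tcp_rot: [-0.046, 3.141, 0.001]
contact_force: [-1.8, -1.1, 5.9]
opening: 28.6
```

```bash
python3 -m pendant '[{"claw":0.9,"tx":0,"ty":0,"tz":-0.005,"yaw":0},{"claw":0.9,"tx":0,"ty":0,"tz":-0.02,"yaw":0},{"claw":0.9,"tx":0,"ty":0,"tz":-0.05,"yaw":0},{"claw":0.9,"tx":0.01,"ty":-0.03,"tz":-0.07,"yaw":0.01},{"claw":0.9,"tx":0.02,"ty":-0.07,"tz":-0.07,"yaw":0.027},{"claw":0.9,"tx":0.028,"ty":-0.11,"tz":-0.06,"yaw":0.027},{"claw":0.9,"tx":0.03,"ty":-0.135,"tz":-0.03,"yaw":0.027},{"claw":0.9,"tx":0.03,"ty":-0.135,"tz":-0.005,"yaw":0.027},{"claw":0.9,"tx":0.03,"ty":-0.135,"tz":0.015,"yaw":0.027},{"claw":0.9,"tx":0.03,"ty":-0.135,"tz":0.015,"yaw":0.027}]'
python3 -m pendant '[{"claw":0.9,"tx":0,"ty":0,"tz":0,"yaw":0}]'
python3 - <<'E'
from h import *
im=save('wrist','w12.png'); go(518,60,30,0.0)
E
```

```text
time: 18.3
eef_pos: [516.7, 58.3, 55.2]
tcp_rot: [0.003, -3.137, 0.001]
contact_force: [-0.7, -0.4, -2.1]
opening: 28.6
time: 18.4
eef_pos: [519.0, 58.8, 57.5]
tcp_rot: [-0.004, 3.141, 0.0]
contact_force: [0.6, -0.6, -0.6]
opening: 28.7
t 18.45 pos [519.6  59.   58. ] yw 0.003 | tx ty tz (m) [0.0016 0.001  0.028 ] yaw 0.003 open 28.6 F [ 0.3 -0.5 -1.6]
```

View pics/w12.png

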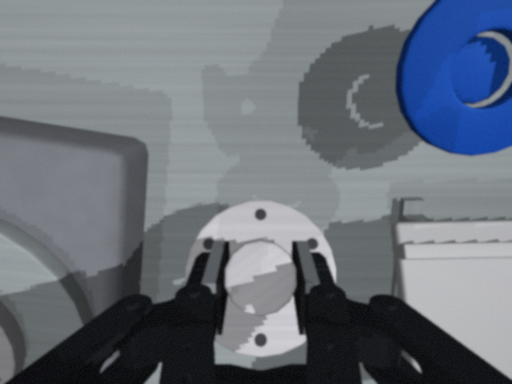

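```bash
python3 -m pendant '[{"claw":0.9,"tx":0,"ty":0,"tz":0.01,"yaw":0},{"claw":0.9,"tx":0,"ty":0,"tz":0.02,"yaw":0},{"claw":0.9,"tx":0,"ty":0,"tz":0.026,"yaw":0},{"claw":0.9,"tx":-0.002,"ty":0,"tz":0.0285,"yaw":0},{"claw":0.9,"tx":-0.005,"ty":0,"tz":0.03,"yaw":0},{"claw":0.9,"tx":-0.008,"ty":0,"tz":0.0315,"yaw":0}]' 25
python3 -m pendant '[{"claw":0.9,"tx":-0.004,"ty":0,"tz":0.0023,"yaw":0},{"claw":0.9,"tx":-0.008,"ty":0,"tz":0.0048,"yaw":0},{"claw":0.9,"tx":-0.011,"ty":0,"tz":0.0075,"yaw":0},{"claw":0.9,"tx":-0.014,"ty":0,"tz":0.01,"yaw":0}]'
```

```text
time: 19.05
eef_pos: [527.2, 58.9, 26.3]
tcp_rot: [-0.004, 3.141, 0.001]
contact_force: [-1.7, 0.7, 9.3]
opening: 28.8
time: 19.45
eef_pos: [540.9, 59.0, 15.9]
tcp_rot: [0.004, -3.141, -0.001]
contact_force: [-3.3, -0.5, 8.5]
opening: 28.6
```

```bash
python3 -m pendant '[{"claw":0.9,"tx":-0.001,"ty":0,"tz":0.001,"yaw":0},{"claw":0.9,"tx":-0.002,"ty":0,"tz":0.002,"yaw":0},{"claw":0.9,"tx":-0.003,"ty":0,"tz":0.003,"yaw":0},{"claw":0.9,"tx":-0.003,"ty":0,"tz":0.003,"yaw":0}]'
python3 - <<'E'
from h import *
im=save('wrist','w13.png'); go(518,60,30,0.0)
cv2.imwrite('pics/s13.png',cv2.resize(get_image('scene')[120:200,210:310,::-1],None,fx=6,fy=6,interpolation=cv2.INTER_CUBIC))
E
```

```text
time: 19.85
eef_pos: [542.5, 59.0, 14.1]
tcp_rot: [0.004, -3.138, -0.002]
contact_force: [-7.7, 0.2, 21.4]
opening: 28.8
t 19.90 pos [542.5  59.   14.1] yw 0.003 | tx ty tz (m) [ 0.0246  0.0011 -0.0158] yaw 0.003 open 28.9 F [-7.8 -0.7 20.7]
```

View pics/s13.png

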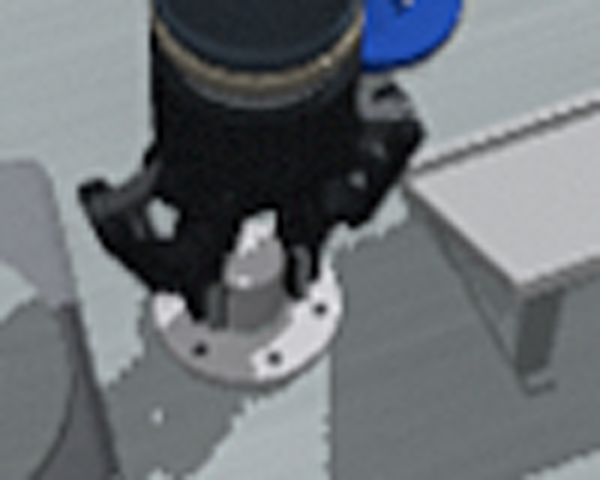

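```bash
python3 -m pendant '[{"claw":0.9,"tx":0,"ty":0,"tz":-0.001,"yaw":0},{"claw":0.5,"tx":0,"ty":0,"tz":-0.001,"yaw":0},{"claw":0.3,"tx":0,"ty":0,"tz":-0.001,"yaw":0},{"claw":0.15,"tx":0,"ty":0,"tz":-0.003,"yaw":0},{"claw":0,"tx":0,"ty":0,"tz":-0.006,"yaw":0.15},{"claw":0,"tx":0,"ty":0,"tz":-0.006,"yaw":0.3},{"claw":0,"tx":0,"ty":0,"tz":-0.006,"yaw":0.45},{"claw":0,"tx":0,"ty":0,"tz":-0.006,"yaw":0.6},{"claw":0,"tx":0,"ty":0,"tz":-0.006,"yaw":0.75},{"claw":0,"tx":0,"ty":0,"tz":-0.006,"yaw":0.9}]'
python3 -m pendant '[{"claw":0,"tx":0,"ty":0,"tz":0,"yaw":0.15},{"claw":0,"tx":0,"ty":0,"tz":0,"yaw":0.3},{"claw":0,"tx":0,"ty":0,"tz":0,"yaw":0.45},{"claw":0,"tx":0,"ty":0,"tz":0,"yaw":0.6},{"claw":0,"tx":0,"ty":0,"tz":0,"yaw":0.675},{"claw":0,"tx":0,"ty":0,"tz":0,"yaw":0.675}]'
python3 - <<'E'
from h import *
s=get_state(); im=save('wrist','w14.png'); go(542,59,16,-1.571)
print(unproj('wrist',(260,280),42,s))
E
```

```text
time: 20.95
eef_pos: [543.7, 58.8, 18.2]
tcp_rot: [1.372, 2.826, 0.0]
contact_force: [0.4, -0.1, -0.1]
opening: 85.6
time: 21.55
eef_pos: [543.7, 58.9, 18.0]
tcp_rot: [2.222, 2.22, -0.001]
contact_force: [0.4, 0.0, 0.7]
opening: 85.5
t 21.60 pos [543.7  58.9  18.1] yw -1.571 | tx ty tz (m) [ 0.0001 -0.0017  0.0021] yaw 0.0 open 85.6 F [ 0.3 -0.9 -0.2]
[[543.30936463  62.2612915   42.        ]]
```

View pics/w14.png

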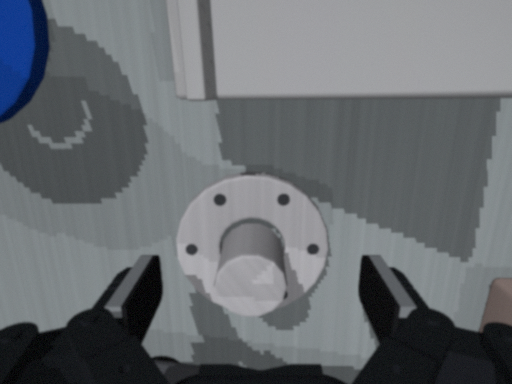

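```bash
python3 -m pendant '[{"claw":0.15,"tx":0,"ty":-0.003,"tz":0.002,"yaw":0},{"claw":0.3,"tx":0,"ty":-0.0035,"tz":0.002,"yaw":0},{"claw":0.4,"tx":0,"ty":-0.0035,"tz":0.002,"yaw":0},{"claw":0.5,"tx":0,"ty":-0.0035,"tz":0.002,"yaw":0},{"claw":0.6,"tx":0,"ty":-0.0035,"tz":0.002,"yaw":0},{"claw":0.9,"tx":0,"ty":-0.0035,"tz":0.002,"yaw":0},{"claw":0.9,"tx":0,"ty":-0.0035,"tz":0.002,"yaw":0},{"claw":0.9,"tx":0,"ty":-0.0035,"tz":0.002,"yaw":0}]' 40
python3 - <<'E'
from fit import *
s=get_state(); im=save('wrist','w15.png'); go(556.6,-91,160,-1.571)
c=cv2.resize(im[160:350,170:350,::-1],None,fx=4,fy=4,interpolation=cv2.INTER_CUBIC)
th=np.linspace(0,2*np.pi,200); p=s['eef_pos']
for r,z,col in ((38,9,(0,255,0)),(15,42,(0,0,255))):
    P=np.c_[p[0]+r*np.cos(th),p[1]+r*np.sin(th),np.full(200,z)]
    cv2.polylines(c,[((proj('wrist',P,s)-[170,160]+.5)*4-.5).round().astype(int)],True,col,1)
cv2.imwrite('pics/o15.png',c)
E
```

```text
time: 22.4
eef_pos: [540.2, 58.7, 16.5]
tcp_rot: [-2.224, -2.219, -0.001]
contact_force: [-0.4, -0.6, 3.8]
opening: 28.8
t 22.45 pos [540.2  58.8  16.6] yw -1.573 | tx ty tz (m) [-0.1497  0.0167 -0.1435] yaw -0.002 open 29.3 F [-0.5 -0.   4.1]
```

View pics/o15.png

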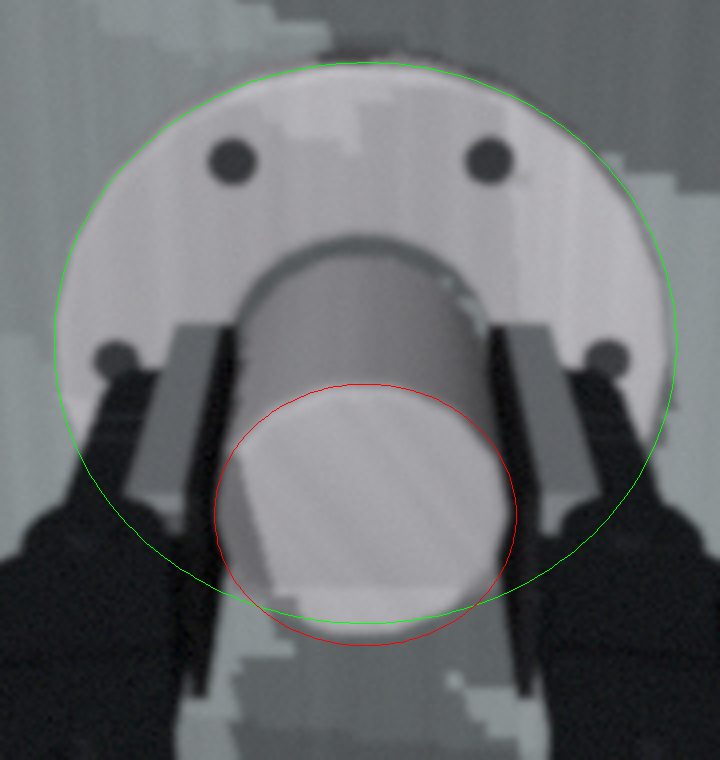

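```bash
python3 -m pendant '[{"claw":0.9,"tx":0,"ty":0,"tz":-0.01,"yaw":0},{"claw":0.9,"tx":0,"ty":0,"tz":-0.05,"yaw":0},{"claw":0.9,"tx":0,"ty":0,"tz":-0.095,"yaw":0},{"claw":0.9,"tx":0,"ty":0.0,"tz":-0.135,"yaw":0},{"claw":0.9,"tx":-0.03,"ty":0.004,"tz":-0.144,"yaw":0},{"claw":0.9,"tx":-0.065,"ty":0.008,"tz":-0.144,"yaw":0},{"claw":0.9,"tx":-0.1,"ty":0.012,"tz":-0.144,"yaw":0},{"claw":0.9,"tx":-0.13,"ty":0.0165,"tz":-0.144,"yaw":0},{"claw":0.9,"tx":-0.1495,"ty":0.0165,"tz":-0.144,"yaw":0},{"claw":0.9,"tx":-0.1495,"ty":0.0165,"tz":-0.144,"yaw":0}]'
python3 -m pendant '[{"claw":0.9,"tx":0,"ty":0,"tz":0.005,"yaw":0},{"claw":0.9,"tx":0,"ty":0,"tz":0.01,"yaw":0},{"claw":0.9,"tx":0,"ty":0,"tz":0.015,"yaw":0},{"claw":0.9,"tx":0,"ty":0,"tz":0.015,"yaw":0},{"claw":0.9,"tx":0,"ty":0,"tz":0.015,"yaw":0}]'
python3 - <<'E'
from fit import *
go(556.7,-90.9,134,-1.571)
E
```

```text
time: 23.45
eef_pos: [555.4, -94.8, 160.7]
tcp_rot: [2.229, 2.211, -0.002]
contact_force: [0.4, -0.0, -1.7]
opening: 28.7
time: 23.95
eef_pos: [556.2, -90.1, 145.0]
tcp_rot: [-2.222, -2.22, 0.001]
contact_force: [0.2, 0.4, -1.4]
opening: 28.7
t 23.95 pos [556.2 -90.1 145. ] yw -1.572 | tx ty tz (m) [-0.0008  0.0005  0.011 ] yaw -0.001 open 28.7 F [ 0.2  0.4 -1.4]
```

```bash
python3 -m pendant '[{"claw":0.9,"tx":-0.0008,"ty":0.0005,"tz":0.005,"yaw":0},{"claw":0.9,"tx":-0.0008,"ty":0.0005,"tz":0.01,"yaw":0},{"claw":0.9,"tx":-0.0008,"ty":0.0005,"tz":0.01,"yaw":0},{"claw":0.9,"tx":-0.0008,"ty":0.0005,"tz":0.01,"yaw":0}]'
python3 - <<'E'
from fit import *
s=get_state(); im=save('wrist','w16.png'); go(556.7,-90.9,123.5,-1.571)
c=cv2.resize(im[100:350,130:390,::-1],None,fx=3,fy=3,interpolation=cv2.INTER_CUBIC)
th=np.linspace(0,2*np.pi,200); p=s['eef_pos'];dz=p[2]-16.5
for p,r,z,col in ((p,38,9+dz,(0,255,0)),(p,15,42+dz,(0,0,255)),((556.6,-90.6),66,65,(255,0,0)),((556.6,-90.6),38,74,(255,0,0))):
    P=np.c_[p[0]+r*np.cos(th),p[1]+r*np.sin(th),np.full(200,z)]
    cv2.polylines(c,[((proj('wrist',P,s)-[130,100]+.5)*3-.5).round().astype(int)],True,col,1)
cv2.imwrite('pics/o16.png',c)
E
```

```text
time: 24.35
eef_pos: [556.7, -91.6, 135.1]
tcp_rot: [-2.224, -2.219, 0.0]
contact_force: [-0.1, -0.7, -2.4]
opening: 28.6
t 24.40 pos [556.8 -91.7 135.2] yw -1.573 | tx ty tz (m) [ 0.0008 -0.0001  0.0117] yaw -0.002 open 28.7 F [-0.5  0.1 -1.2]
```

View pics/o16.png

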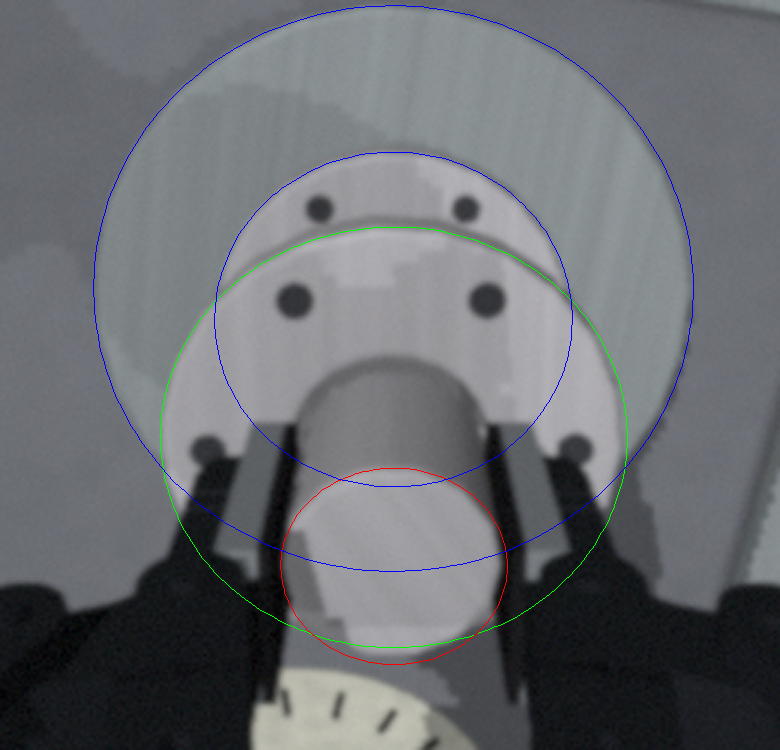

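```bash
python3 -m pendant '[{"claw":0.9,"tx":0.0008,"ty":0,"tz":0.002,"yaw":0},{"claw":0.9,"tx":0.0008,"ty":0,"tz":0.004,"yaw":0},{"claw":0.9,"tx":0.0008,"ty":0,"tz":0.006,"yaw":0},{"claw":0.9,"tx":0.0008,"ty":0,"tz":0.008,"yaw":0},{"claw":0.9,"tx":0.0008,"ty":0,"tz":0.008,"yaw":0}]'
```

```text
time: 24.9
eef_pos: [556.6, -90.7, 126.9]
tcp_rot: [-2.223, -2.219, 0.001]
contact_force: [-0.3, 0.1, -2.1]
opening: 28.6
```

```bash
python3 -m pendant '[{"claw":0.9,"tx":0,"ty":0,"tz":0.0015,"yaw":0},{"claw":0.9,"tx":0,"ty":0,"tz":0.003,"yaw":0},{"claw":0.9,"tx":0,"ty":0,"tz":0.0042,"yaw":0},{"claw":0.9,"tx":0,"ty":0,"tz":0.0042,"yaw":0}]'
```

```text
time: 25.3
eef_pos: [556.8, -90.8, 123.6]
tcp_rot: [-2.223, -2.219, -0.001]
contact_force: [-2.1, 0.8, 2.8]
opening: 28.5
```

Contact at the expected seated height (123.6 vs 123.5). Release and rise.

```bash
python3 -m pendant '[{"claw":0.9,"tx":0,"ty":0,"tz":-0.0005,"yaw":0},{"claw":0.6,"tx":0,"ty":0,"tz":-0.0005,"yaw":0},{"claw":0.4,"tx":0,"ty":0,"tz":-0.0005,"yaw":0},{"claw":0.2,"tx":0,"ty":0,"tz":-0.001,"yaw":0},{"claw":0,"tx":0,"ty":0,"tz":-0.005,"yaw":0},{"claw":0,"tx":0,"ty":0,"tz":-0.03,"yaw":0},{"claw":0,"tx":0,"ty":0,"tz":-0.06,"yaw":0},{"claw":0,"tx":0,"ty":0,"tz":-0.06,"yaw":0},{"claw":0,"tx":0,"ty":0,"tz":-0.06,"yaw":0}]'
python3 - <<'E'
from fit import *
s=get_state(); im=save('wrist','w17.png'); go(556.6,-91,90,-1.571)
c=cv2.resize(im[60:350,120:400,::-1],None,fx=2.7,fy=2.7,interpolation=cv2.INTER_CUBIC)
th=np.linspace(0,2*np.pi,200); p=(556.6,-90.6)
for r,z,col in ((66,65,(0,0,255)),(38,74,(0,255,0)),(38,116,(0,255,0)),(15,149,(255,0,0))):
    P=np.c_[p[0]+r*np.cos(th),p[1]+r*np.sin(th),np.full(200,z)]
    cv2.polylines(c,[((proj('wrist',P,s)-[120,60]+.5)*2.7-.5).round().astype(int)],True,col,1)
cv2.imwrite('pics/o17.png',c)
im=save('top','t17.png'); cv2.imwrite('pics/t17c.png',cv2.resize(im[160:280,250:410,::-1],None,fx=5,fy=5,interpolation=cv2.INTER_CUBIC))
save('scene','s17.png')
E
```

```text
time: 26.2
eef_pos: [557.1, -90.7, 183.7]
tcp_rot: [2.223, 2.219, 0.002]
contact_force: [0.3, 0.7, 0.3]
opening: 85.5
t 26.25 pos [556.5 -90.5 182.8] yw -1.573 | tx ty tz (m) [-0.0006  0.0001  0.0928] yaw -0.002 open 85.7 F [0.3 1.1 0.3]
```

View pics/o17.png

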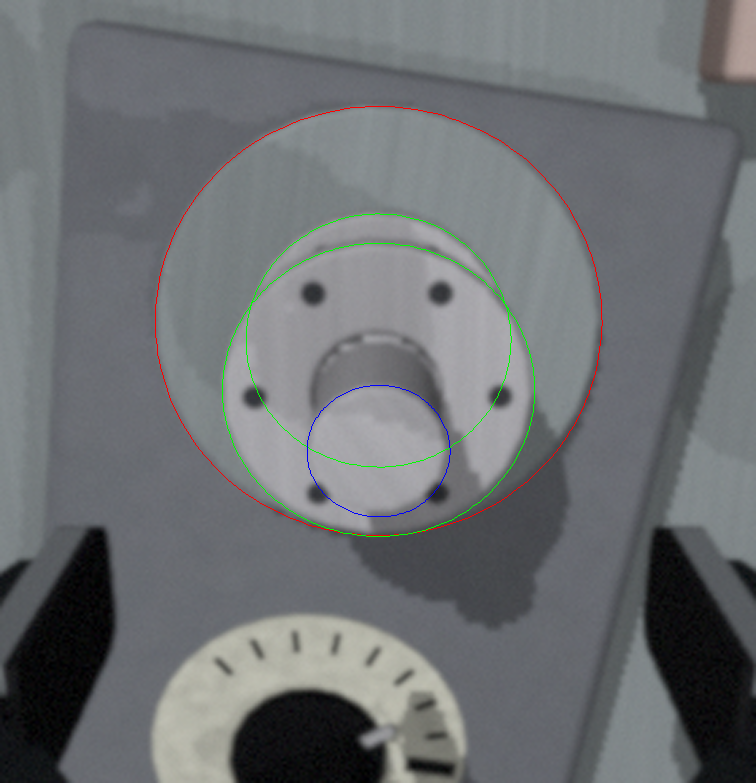

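View pics/w17.png

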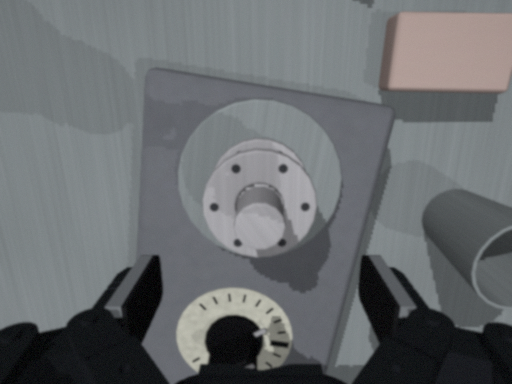

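```bash
python3 - <<'E'
import cv2
im=cv2.imread('pics/s17.png'); cv2.imwrite('pics/s17c.png',cv2.resize(im[130:250,80:240],None,fx=5,fy=5,interpolation=cv2.INTER_CUBIC))
E
```

```text
(no output)
```

View pics/s17c.png

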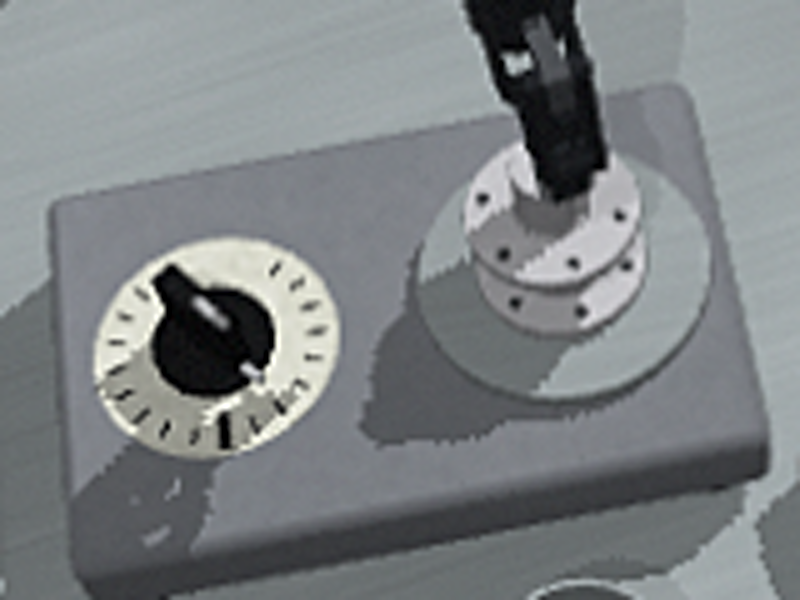

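```bash
python3 - <<'E'
from fit import *
go(532,-248.5,150,-2.64); s=get_state(); print(s['joint_pos'].round(2))
for c,zz in(((280.5,344),56),((264,332),95),((235,335),56)): print(unproj('wrist',c,zz,s).round(1))
E
```

```text
t 26.35 pos [556.1 -90.4 182.1] yw -1.573 | tx ty tz (m) [-0.1581 -0.0237  0.0321] yaw 1.067 open 85.1 F [-0.3 -0.4 -0.3]
[-0.57  0.45  0.88  1.89 -0.41  1.    0.49]
[[ 574.7 -253.5   56. ]]
[[ 558.4 -206.5   95. ]]
[[ 531.1 -243.    56. ]]
```

```bash
python3 -m pendant '[{"claw":0,"tx":-0.02,"ty":-0.002,"tz":0,"yaw":0.14},{"claw":0,"tx":-0.045,"ty":-0.006,"tz":0,"yaw":0.28},{"claw":0,"tx":-0.07,"ty":-0.01,"tz":0,"yaw":0.42},{"claw":0,"tx":-0.095,"ty":-0.014,"tz":0,"yaw":0.56},{"claw":0,"tx":-0.12,"ty":-0.018,"tz":0.01,"yaw":0.7},{"claw":0,"tx":-0.14,"ty":-0.022,"tz":0.02,"yaw":0.84},{"claw":0,"tx":-0.158,"ty":-0.024,"tz":0.03,"yaw":0.98},{"claw":0,"tx":-0.158,"ty":-0.024,"tz":0.032,"yaw":1.067},{"claw":0,"tx":-0.158,"ty":-0.024,"tz":0.032,"yaw":1.067},{"claw":0,"tx":-0.158,"ty":-0.024,"tz":0.032,"yaw":1.067}]'
python3 - <<'E'
from fit import *
s=get_state(); np.save('s18.npy',s,allow_pickle=True); im=save('wrist','w18.png'); go(532,-248.5,150,-2.64);print(s['joint_pos'].round(2))
cv2.imwrite('pics/w18b.png',cv2.resize(im[:,:,::-1],None,fx=1.55,fy=1.55,interpolation=cv2.INTER_CUBIC))
E
```

```text
time: 27.35
eef_pos: [532.3, -248.3, 150.4]
tcp_rot: [-3.042, -0.783, 0.002]
contact_force: [-0.0, -0.4, 0.2]
opening: 85.3
t 27.40 pos [ 532.6 -248.2  150.7] yw -2.637 | tx ty tz (m) [-0.0007  0.      0.0007] yaw 0.003 open 85.5 F [-1.  -0.6 -0. ]
[-0.38  0.64  1.09  1.87 -0.66  1.05 -0.08]
```

View pics/w18b.png

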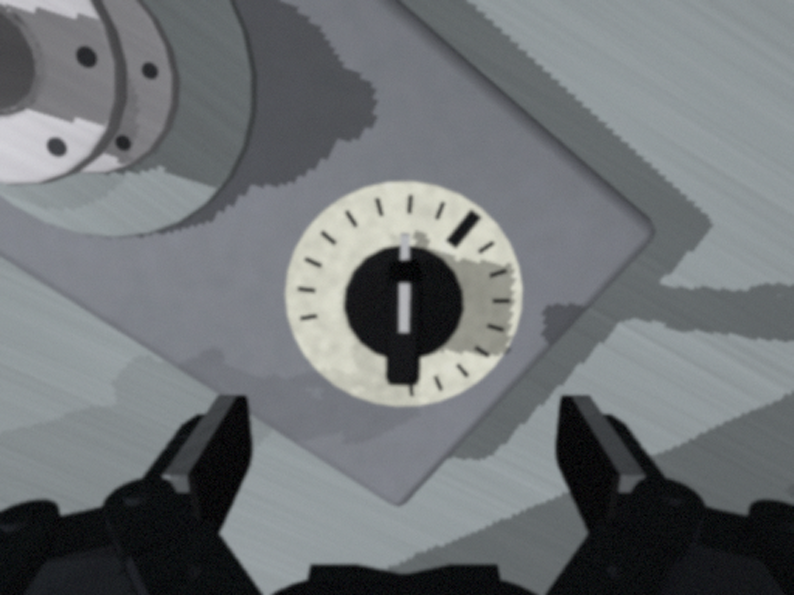

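```bash
python3 - <<'E'
from fit import *
s=np.load('s18.npy',allow_pickle=True).item()
f=lambda x,y:(x/1.55,y/1.55)
c=unproj('wrist',f(404,293),56,s)[0]; print('dial',c.round(1))
z0=unproj('wrist',f(464,229),56,s)[0]; k=unproj('wrist',f(404.5,240),59,s)[0]
l=unproj('wrist',[f(404.5,284),f(404,331)],99,s); print('line',l.round(1)); ends=unproj('wrist',[f(404.5,267),f(403,381)],99,s);print('bar?',ends.round(1))
ang=lambda v:np.arctan2(v[1],v[0])
print('zero ang',ang(z0-c),np.linalg.norm((z0-c)[:2]),'ptr',ang(k-c),np.linalg.norm((k-c)[:2]),'line',ang(l[0]-l[1]), ang(ends[0]-ends[1]))
e=np.array([532.6,-248.2]);
# known: knob = spigot + 160 along; zero angle
v=c[:2]-np.array([556.6,-90.6]); print(np.linalg.norm(v), 'scale yaw', np.arctan2(-v[1],-v[0])-np.pi/2)
E
```

```text
dial [ 535.4 -246.8   56. ]
line [[ 550.7 -238.6   99. ]
 [ 533.6 -247.8   99. ]]
bar? [[ 556.6 -235.3   99. ]
 [ 514.3 -258.    99. ]]
zero ang -0.22469810434115817 40.77752936572092 ptr 0.49550603055192033 26.002811857360886 line 0.49432759106260443 0.4917810648661657
157.59504384003353 scale yaw -0.1349296617922977
```

```bash
python3 - <<'E'
from fit import *
s=np.load('s18.npy',allow_pickle=True).item()
f=lambda x,y:(x/1.55,y/1.55)
p=unproj('wrist',[f(404,181),f(404,407)],55.5,s); print(p.round(1),p.mean(0).round(1),np.linalg.norm(p[0]-p[1]))
e=unproj('wrist',[f(404.5,281),f(403,384)],99,s);print(e.round(1),e.mean(0).round(1),np.linalg.norm(e[0]-e[1]))
c=np.array([532.2,-248.5]); im=cv2.imread('pics/w18b.png')
th=np.linspace(0,2*np.pi,200); a=.494
def dr(P,col,cl=True): cv2.polylines(im,[((proj('wrist',P,s)+.5)*1.55-.5).round().astype(int)],cl,col,1)
dr(np.c_[c[0]+28*np.cos(th),c[1]+28*np.sin(th),0*th+63],(0,255,0)); 
d=np.array([np.cos(a),np.sin(a)]);n=np.array([-d[1],d[0]])
dr(np.array([np.r_[c+i*23*d+j*7*n,99] for i,j in((1,1),(1,-1),(-1,-1),(-1,1))]),(0,0,255))
ps=-.155;dr(np.array([np.r_[c+i*np.array([np.cos(ps),np.sin(ps)]),55.5] for i in(35,53)]),(255,0,255),False)
cv2.imwrite('pics/o18.png',im)
E
```

```text
[[ 580.7 -221.8   55.5]
 [ 482.1 -276.2   55.5]] [ 531.4 -249.    55.5] 112.53101836402142
[[ 551.7 -238.    99. ]
 [ 513.1 -258.6   99. ]] [ 532.4 -248.3   99. ] 43.80548361464607
```

View pics/o18.png

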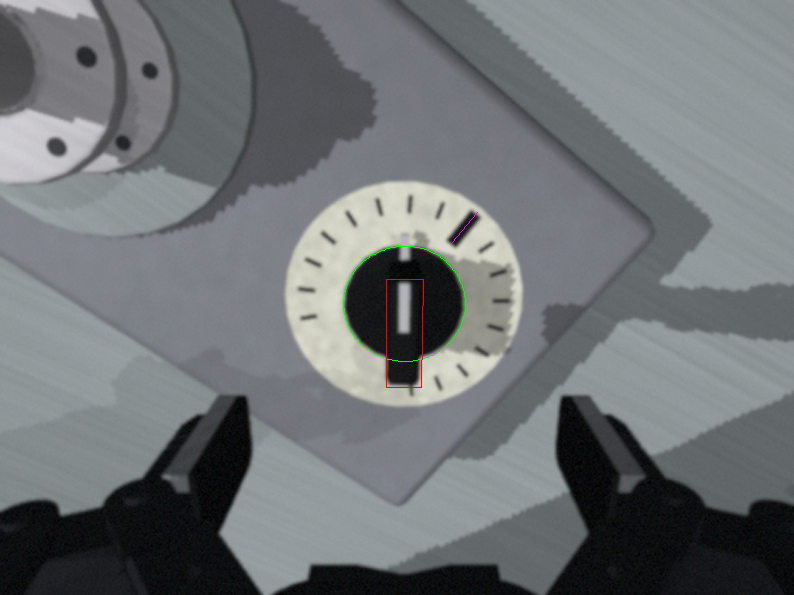

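```bash
python3 -m pendant '[{"claw":0.2,"tx":0,"ty":0,"tz":0.02,"yaw":0.01},{"claw":0.4,"tx":0,"ty":0,"tz":0.045,"yaw":0.01},{"claw":0.4,"tx":0,"ty":0,"tz":0.07,"yaw":0.01},{"claw":0.4,"tx":0,"ty":0,"tz":0.082,"yaw":0.01},{"claw":0.4,"tx":0,"ty":0,"tz":0.082,"yaw":0.01},{"claw":0.4,"tx":0,"ty":0,"tz":0.082,"yaw":0.01}]' 30
python3 - <<'E'
from fit import *
go(532.1,-248.6,68,-2.648)
E
```

```text
time: 28.0
eef_pos: [533.0, -249.1, 69.9]
tcp_rot: [3.046, 0.765, 0.001]
contact_force: [0.4, -0.6, 0.3]
opening: 51.2
t 28.00 pos [ 533.  -249.1   69.9] yw -2.649 | tx ty tz (m) [-0.0006 -0.0008  0.0019] yaw -0.001 open 51.2 F [ 0.4 -0.6  0.3]
```

```bash
python3 -m pendant '[{"claw":0.6,"tx":-0.0005,"ty":-0.0008,"tz":0,"yaw":0},{"claw":0.8,"tx":-0.0005,"ty":-0.0008,"tz":0,"yaw":0},{"claw":1,"tx":-0.0005,"ty":-0.0008,"tz":0,"yaw":0},{"claw":1,"tx":-0.0005,"ty":-0.0008,"tz":0,"yaw":0},{"claw":1,"tx":-0.0005,"ty":-0.0008,"tz":0,"yaw":0}]' 30
python3 - <<'E'
from fit import *
go(532.1,-248.6,68,2.987); print(get_state()['joint_pos'].round(2))
E
```

```text
time: 28.5
eef_pos: [532.1, -248.4, 70.0]
tcp_rot: [-3.047, -0.765, -0.002]
contact_force: [-0.3, 1.5, 5.8]
opening: 13.5
t 28.50 pos [ 532.1 -248.4   70. ] yw -2.650 | tx ty tz (m) [-0.0001  0.0002  0.002 ] yaw -5.637 open 13.5 F [-0.3  1.5  5.8]
[-0.31  0.73  0.98  1.93 -0.78  0.92 -0.01]
```

```bash
python3 -m pendant '[{"claw":1,"tx":0,"ty":0,"tz":0,"yaw":0.08},{"claw":1,"tx":0,"ty":0,"tz":0,"yaw":0.17},{"claw":1,"tx":0,"ty":0,"tz":0,"yaw":0.27},{"claw":1,"tx":0,"ty":0,"tz":0,"yaw":0.37},{"claw":1,"tx":0,"ty":0,"tz":0,"yaw":0.47},{"claw":1,"tx":0,"ty":0,"tz":0,"yaw":0.56},{"claw":1,"tx":0,"ty":0,"tz":0,"yaw":0.62},{"claw":1,"tx":0,"ty":0,"tz":0,"yaw":0.646},{"claw":1,"tx":0,"ty":0,"tz":0,"yaw":0.646},{"claw":1,"tx":0,"ty":0,"tz":0,"yaw":0.646}]'
python3 - <<'E'
from fit import *
s=get_state(); save('wrist','w19.png')
go(532.1,-248.6,68,2.987)
E
```

```text
time: 29.5
eef_pos: [532.1, -248.4, 70.0]
tcp_rot: [-3.132, 0.242, -0.002]
contact_force: [-1.3, 1.0, 6.5]
opening: 13.3
t 29.55 pos [ 532.1 -248.4   70. ] yw 2.987 | tx ty tz (m) [0.0001 0.0002 0.002 ] yaw 0.0 open 13.3 F [-0.5  0.7  6.4]
```

View pics/w19.png

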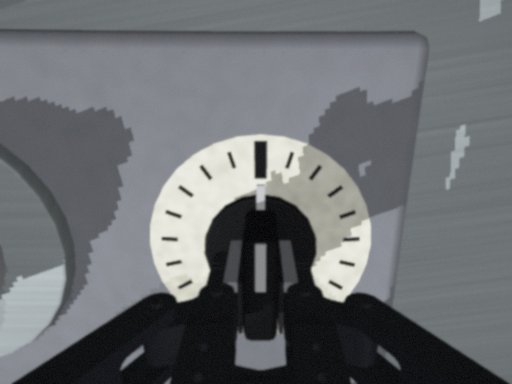

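Pointer (260,190) lies dead on the broad mark (261,160). Release and rise.

```bash
python3 -m pendant '[{"claw":0.85,"tx":0,"ty":0,"tz":0,"yaw":0},{"claw":0.7,"tx":0,"ty":0,"tz":0,"yaw":0},{"claw":0.5,"tx":0,"ty":0,"tz":0,"yaw":0},{"claw":0.4,"tx":0,"ty":0,"tz":-0.01,"yaw":0},{"claw":0.4,"tx":0,"ty":0,"tz":-0.04,"yaw":0},{"claw":0.4,"tx":0,"ty":0,"tz":-0.08,"yaw":0},{"claw":0.4,"tx":0,"ty":0,"tz":-0.11,"yaw":0},{"claw":0.4,"tx":0,"ty":0,"tz":-0.11,"yaw":0},{"claw":0.4,"tx":0,"ty":0,"tz":-0.11,"yaw":0}]'
python3 - <<'E'
from fit import *
s=get_state(); im=save('wrist','w20.png'); go(532.1,-248.6,180,2.987)
save('scene','s20.png'); save('top','t20.png')
cv2.imwrite('pics/s20c.png',cv2.resize(cv2.imread('pics/s20.png')[130:300,80:360],None,fx=2.8,fy=2.8,interpolation=cv2.INTER_CUBIC))
E
```

```text
time: 30.45
eef_pos: [531.8, -248.3, 179.8]
tcp_rot: [-3.132, 0.242, -0.002]
contact_force: [-0.1, 0.7, -0.4]
opening: 51.3
t 30.50 pos [ 531.4 -247.8  178.7] yw 2.988 | tx ty tz (m) [ 0.0008  0.0007 -0.0013] yaw 0.001 open 51.4 F [-0.2 -0.1  0.2]
```

View pics/w20.png

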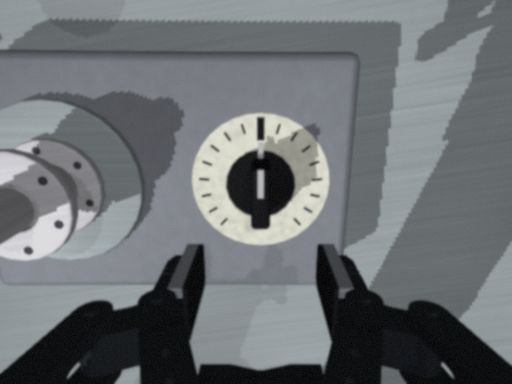

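View pics/s20c.png

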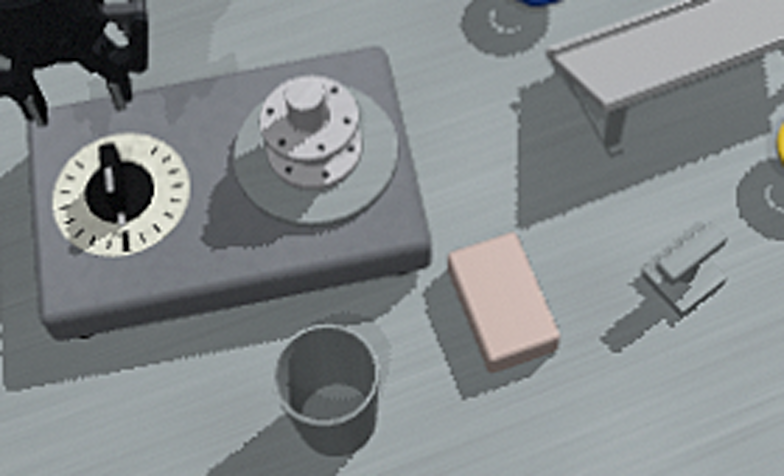

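Pointer and mark are both in column 261, the stack stands upright and concentric, the bystanders are where they were, and the gripper is clear.

```bash
python3 -c "
from station import *
print(finish_job())"
```

```text
the job is handed in; nothing more can be done
None
```

I took the hub and then the cap off the rack, stood each upright on the table by pivoting it in the pads, and re-gripped it crosswise to centre it. I then lowered the hub onto the spigot and the cap onto the hub. After that I turned the tare knob about 0.65 rad to zero, let go, and handed the job in at about 30.6 s.

**Seating:** Both parts came to rest at the expected height: gripper at 81.6 mm for the hub (81.4 expected) and 123.6 mm for the cap (123.5 expected). In the wrist picture taken after each release, the model circles matched the parts to within about 1 mm.

**Tare and surroundings:** After release the pointer lined up with the broad zero mark in the wrist picture. The soap bar, beaker and stamp looked undisturbed in the last scene picture, which I compared by eye only. The gripper was clear, with contact force near zero. No check failed or disagreed; the system reported no verdict.

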